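# Clamp a plum cup in the hold-down jig

### The arm

A 6-joint arm with a two-finger parallel gripper is mounted at the origin on a cart in front of the work surface, level with it; the furniture and walls round the work are solid. World frame = base frame: x ahead of the robot, y to its left, z up, the work surface at z = 0. Lengths are in m, angles in rad, forces in N, time in s.
With the tool pointing down it reaches from about 0.375 to 0.9 m from the base axis. Payload 3.1 kg.
Tool frame: the origin (TCP) lies at the very end of the fingers, on their centre line; the grasp point (between the pads) lies 19 mm behind it; z points along the fingers, y is the direction in which the jaws open and shut (so a half turn about z gives the same grasp; the last joint's range is limited). The gripper opens to 87 mm and grips with 3 to 60 N. Pads are 19 mm wide; open, the fingers measure 117 mm over their backs; the gripper's body (75 mm by 190 mm) begins 51 mm behind the grasp point.
Start: joints at [-1.45, 0.527, 1.433, -0, 1.181, -0.178], TCP at [0.184, -0.597, 0.223] pointing down, gripper open.
Joint ranges: [-3.08, 3.08], [-0.75, 2.2], [0.22, 2.44], [-1.43, 4.57], [0, 2.65], [-2.85, 2.85]. Speed limits (rad/s): [2.79, 2.79, 3.14, 3.14, 3.14, 3.14].

### API

Orientations are given as a unit quaternion [x, y, z, w].
In Python, from rig import robot gives the robot as it stands. The module is installed in compiled form; this text tells all that it offers.
- The arm moves only by the tool send_rows, never from a script. Its argument "deltas" is a list of rows, each an object of numbers: "tx", "ty", "tz": the shift along the tool's x, y, z in cm; "rx", "ry", "rz": the turn, a rotation vector about the tool's x, y, z in rad. A call has 1 to 5 rows; each row is the pose to reach, as a shift and turn from the pose commanded when the call began, along the tool's axes at that moment; what a row does not reach only later rows make up. A row lasts 1/12 s, in which the tool goes at most 41.7 mm and 7.16 degrees, less where a joint would pass 70% of its speed; a pose out of reach is approached as far as the arm can. A call with a gripper value outside its range is refused whole. "claw" is the finger opening in cm, from 0 to 8.7, set as the call begins (left out, the last holds). The fingers move at their own pace and stop on an object; "squeeze" is the grip in N (left out, the last holds). Time passes only in rows, so rows that repeat a pose let the fingers close. It gives the time, the measured TCP pose, the force and the opening at its end, in the units of the state.
- robot.get_obs(): the state, without advancing time (a new reading comes with each control period).
- robot.camera(name): name is "side" or "top"; returns a dict with "color" (420x560x3 uint8, red, green, blue), "z_map" (420x560 float32, m along the optical axis (not along the pixel's ray), 0 where there is no reading), "intrinsics" (3x3 intrinsics, pixels), "R" (3x3) and "t" (3): a world point X has camera coordinates R X + t. Camera axes: x right, y down, z forward; pixel columns grow to the right and rows downward; lengths in m; the calibration is good to about 2 mm. A picture is of the moment at which its call begins.
- robot.hand_in(): hands the job in, once; it reports no verdict.
Trained networks look in the newest picture that a camera, given by its name, has taken for a name from the list of things; names that differ only in an ending like _2 or _b are one class to them, and where a whole thing is asked for, a point or a joint stands for the part that bears it (a point fixed in the world has none). Each returns a list of dicts, best first, with "p" (0 to 1); they miss things now and then, are a little off and sometimes report something else, mostly with a low value. They report only what shows in the picture. A call takes as long as a camera call. They do not tell look-alikes from the thing itself.
- robot.outline_of(label, camera): "pixels" (420x560 bool, what is visible of it) and "xy" ([column, row] in pixels, amid what is visible of it).
- robot.tip_of(label, camera): "xy" ([column, row] in pixels: a listed point, or the origin of a listed thing).
The state is a dict: "time": time; "q": joint angles; "joint_velocities": joint speeds; "joint_torque": joint torques, N m; "position": TCP position; "tool_rot": TCP orientation; "ft_force": force on the tool from outside, world axes, zero at the start; "moment": the same for the moment, N m; "grip_width": finger opening in m.
Only numpy, scipy, OpenCV 4.12 (cv2) and the standard library are available. Lean on these libraries where they do the work, as an engineer would, in place of code of your own. Each camera call takes 0.05 s, during which the arm holds its last target.

### The job

Push the lidded cup of plums that stands alone on the open table, nearest the robot, through the flared mouth of the grey jig until it is fully home against the back stop; then push the jig's clamp lever over its centre so that it snaps down and its rubber pad presses on the cup's lid. Only push: the cup must not be lifted or tipped, it must be home before the lever goes over, and the other things on the table stay where they are.

Things in the scene. Friction and masses are not known exactly. Their poses are not given: they have to be found in the camera images.
- cup: The work piece: round clear cup of pinkish plums with a flat clear lid, loose; 52 mm high, 113 mm across at the rim (z 42 to 52 mm, its widest part, which an upright finger meets first), tapering downwards, 0.12 to 0.26 kg. Origin at the centre of its underside, z up. Starts before the jig's mouth, off its centre line.
- jig: Fixed grey U-shaped fence 50 mm high with a clamp; the cup slides on the table between its walls. Origin on the table where the centre of a fully seated cup lies; +x is the push-in direction, z up. Stop face at x = +57 mm; side walls' inner faces y = +-58.5, outer +-78.5 mm, from x = -20 mm to the stop. The clamp's foot stands outside the -y wall, out to y = -120 mm.
- jig_mouth (a point): Middle of the jig's open mouth on the table, at [-43, 0, 0] mm in the jig's frame. From the side walls' ends (x = -20 mm) the walls flare outwards to x = -43 mm, where the opening is 146 mm wide (172 mm outside). The mouth points roughly to the robot's left; the lever stands on the jig's side that is nearer the robot.
- clamp_hinge (a point): Fixed hinge pin of the clamp lever, at [0, -92, 70] mm in the jig's frame; the hinge line runs along the jig's x.
- clamp_grip (a point): Centre of the lever's black cross grip, a bar 44 mm long and 16 mm thick, parallel to the jig's x, 145 mm from the hinge. With the lever open it leans away from the nest: 83 mm beyond the hinge towards the jig's -y and 189 mm above the table; upright it is 215 mm; down on a seated cup it is level with the hinge, 70 mm above the table at jig y = +53 mm (with no cup below it sinks to 53 mm).
- clamp: Clamp lever: steel bar with the cross grip at its end and, 92 mm from the hinge on its inner side, a round rubber pad 34 mm across. Origin on the hinge pin. Starts leaning 35 degrees outwards (to the jig's -y). An over-centre spring holds it on the side it is on: 2 to 3 N at the grip towards the jig's +y brings it some 10 degrees past upright, then it snaps down by itself in about a second.
- empty_cup: Bystander: the same lidded cup but empty and clear, 113 mm across, 52 mm high, loose. Origin at the centre of its underside.
- nested_cups: Bystander: nested empty clear cups, 111 mm across, 76 mm high, loose. Origin at the centre of the underside.
- tape: Bystander: roll of packing tape lying flat, 83 mm across, 24 mm high, loose. Origin at the centre of its underside.
- shaker: Bystander: salt shaker jar, 45 mm across, 106 mm high, loose. Origin at the centre of its underside.
Things that resemble listed ones, but are neither listed nor needed, are in the scene too. Leave any blue look-alike of the cup alone.

How it is judged:
On the way:
1. the cup is fully home in the jig, flat on the table, while the lever is still open (horizontal distance between cup and jig below 0.006 m and height (world z) of cup below 0.004 m and y of clamp_grip in the frame of jig below -0.14 m), for 0.2 s.
At the end, for the whole second after the job is handed in: The cup stands flat (tilt under 0.05 rad) with its centre within 6 mm of the seat's centre, the lever lies down across it (cross grip 62 to 82 mm above the table on the nest's far side) and its pad presses on the cup with more than 1.5 N; cup at rest, bystanders within 20 mm of their starts (horizontal distance between cup and jig below 0.006 m and height (world z) of cup below 0.004 m and angle between cup's own z axis and vertical below 0.05 rad and y of clamp_grip in the frame of jig above 0.04 m and height (world z) of clamp_grip between 0.062 and 0.082 m and contact force between clamp and cup above 1.5 N and linear speed of cup below 0.01 m/s and distance of each of empty_cup, nested_cups, tape, shaker from where it was at the start of the episode below 0.02 m); the robot touches nothing.
It fails at once if the cup is lifted off the table (height (world z) of cup above 0.015 m).
It fails at once if the cup is tipped (angle between cup's own z axis and vertical above 0.3 rad).
It fails at once if the lever goes over before the cup is home (y of clamp_grip in the frame of jig above -0.04 m and horizontal distance between cup and jig above 0.012 m).
It fails at once if a bystander is moved (distance of any of empty_cup, nested_cups, tape, shaker from where it was at the start of the episode above 0.02 m).
It also fails if it takes over 66 s, if anything falls off the work surface, if the arm or the gripper's body presses on something with over 40 N, if the wrist force passes 120 N, or if a joint passes its speed limit or range.

## Working session

There is one attempt and no reset: what is moved stays moved. The work goes in short steps, Python scripts to look and compute and a tool call to move; the robot and the scene stay as the last step left them, time stands still between calls to the robot, and variables do not carry over. Pictures are saved under pics/ and viewed, and the job is handed in when it is done.

Besides the shell and the picture viewer there is one more tool, called after ">>>" as name(argument=value, ...) on one line, values as JSON. send_rows: Moves the arm, as the interface text tells. Its arguments: {"type":"object","properties":{"deltas":{"type":"array","items":{"type":"object","properties":{"tx":{"type":"number"},"ty":{"type":"number"},"tz":{"type":"number"},"rx":{"type":"number"},"ry":{"type":"number"},"rz":{"type":"number"}}}},"claw":{"type":"number"},"squeeze":{"type":"number"}},"required":["deltas"]}

```bash
mkdir -p pics; cat > h.py <<'E'
import numpy as np, cv2
from rig import robot
def shot(n,fn=None):
    c=robot.camera(n)
    if fn: cv2.imwrite('pics/'+fn,c['color'][:,:,::-1])
    return c
def w(c,xy,z=None,d=None):
    K,R,t=c['intrinsics'],c['R'],c['t']
    ray=np.linalg.inv(K)@np.array([xy[0],xy[1],1.])
    if d is not None: return R.T@(ray*d-t)
    o=-R.T@t; r=R.T@ray
    return o+r*(z-o[2])/r[2]
def px(c,X):
    p=c['intrinsics']@(c['R']@np.array(X)+c['t']); return p[:2]/p[2]
E
python3 - <<'E'
from h import *
o=robot.get_obs()
print({k:np.round(v,3) for k,v in o.items()})
for n in ('top','side'):
    c=shot(n,n+'0.png'); np.savez(n+'0.npz',**c)
    print(n,-c['R'].T@c['t'])
    for l in ['cup','jig','empty_cup','nested_cups','tape','shaker','clamp']:
        print(l,[(round(d['p'],2),np.round(d['xy']),int(d['pixels'].sum())) for d in robot.outline_of(l,n)][:5])
    for l in ['cup','jig','jig_mouth','clamp_hinge','clamp_grip','empty_cup','nested_cups','tape','shaker']:
        print('tip',l,[(round(d['p'],2),np.round(d['xy'],1)) for d in robot.tip_of(l,n)][:4])
E
```

```text
{'time': np.float64(0.0), 'q': array([-1.451,  0.528,  1.434, -0.   ,  1.181, -0.179]), 'joint_velocities': array([-0.001,  0.001,  0.001,  0.   ,  0.001,  0.001]), 'joint_torque': array([  0.   , -44.004, -17.659,   0.063,   0.058,  -0.   ]), 'position': array([ 0.184, -0.597,  0.222]), 'tool_rot': array([ 0.989,  0.149,  0.   , -0.001]), 'ft_force': array([0.468, 0.285, 0.542]), 'moment': array([ 0.008,  0.005, -0.033]), 'grip_width': np.float64(0.087)}
top [ 0.33538822 -0.03776661  1.45610144]
cup [(0.9, array([421., 265.]), 1247), (0.57, array([258., 211.]), 1182)]
jig [(0.66, array([355., 202.]), 1635)]
empty_cup [(0.84, array([143., 233.]), 1216)]
nested_cups [(0.87, array([145., 180.]), 1241)]
tape [(0.92, array([408., 204.]), 481)]
shaker [(0.71, array([405., 225.]), 277)]
clamp [(0.53, array([377., 227.]), 334)]
tip cup [(0.81, array([415.1, 264.1])), (0.73, array([263.1, 212.3]))]
tip jig [(0.16, array([149.8, 184.4]))]
tip jig_mouth [(0.53, array([360.1, 213.5]))]
tip clamp_hinge [(0.94, array([361. , 216.8]))]
tip clamp_grip [(0.65, array([386.8, 234.9]))]
tip empty_cup [
[... 321 characters left out ...]
ay([275., 188.]), 1245)]
empty_cup [(0.56, array([298., 327.]), 1237)]
nested_cups [(0.73, array([249., 324.]), 1361)]
tape [(0.54, array([279., 164.]), 240)]
shaker [(0.57, array([294., 163.]), 111)]
clamp [(0.59, array([297., 159.]), 203)]
tip cup [(0.94, array([320.7, 171.8])), (0.6, array([279.9, 251.3]))]
tip jig [(0.65, array([264.8, 206.2]))]
tip jig_mouth [(0.7, array([275.4, 207.5]))]
tip clamp_hinge [(0.85, array([287.3, 179. ])), (0.18, array([294.9, 333.2]))]
tip clamp_grip [(0.79, array([304.9, 145.6]))]
tip empty_cup [(0.92, array([293.4, 330.1]))]
tip nested_cups [(0.95, array([252.3, 332.5]))]
tip tape [(0.65, array([273.3, 168.3]))]
tip shaker [(0.56, array([293.1, 175.7]))]
```

View pics/top0.png

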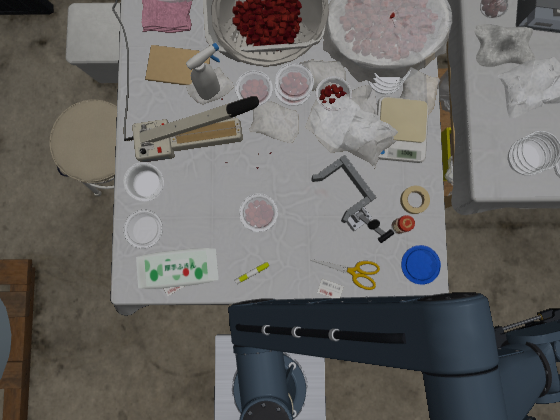

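View pics/side0.png

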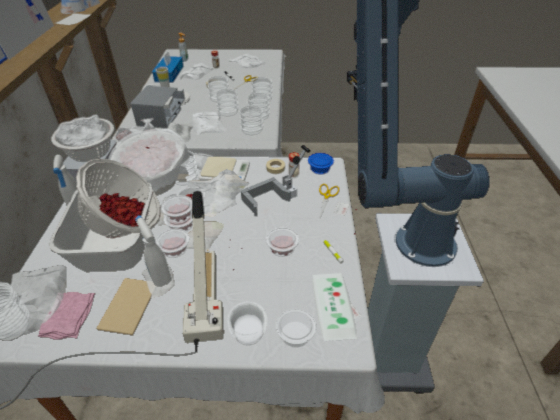

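```bash
python3 - <<'E'
import cv2,numpy as np
a=cv2.imread('pics/top0.png');b=cv2.imread('pics/side0.png')
cv2.imwrite('pics/top0c.png',cv2.resize(a[150:300,240:440],None,fx=4,fy=4,interpolation=cv2.INTER_CUBIC))
cv2.imwrite('pics/side0c.png',cv2.resize(b[120:270,220:370],None,fx=4,fy=4,interpolation=cv2.INTER_CUBIC))
E
```

```text
(no output)
```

View pics/top0c.png

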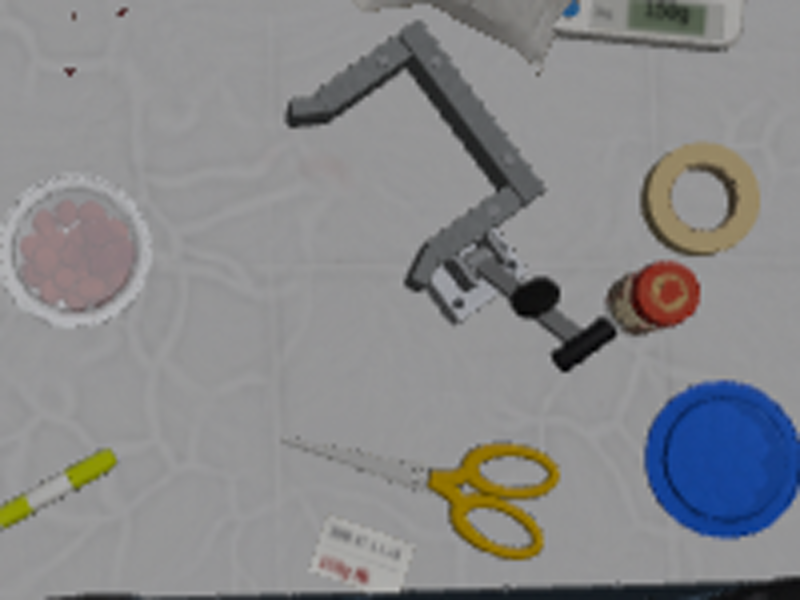

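View pics/side0c.png

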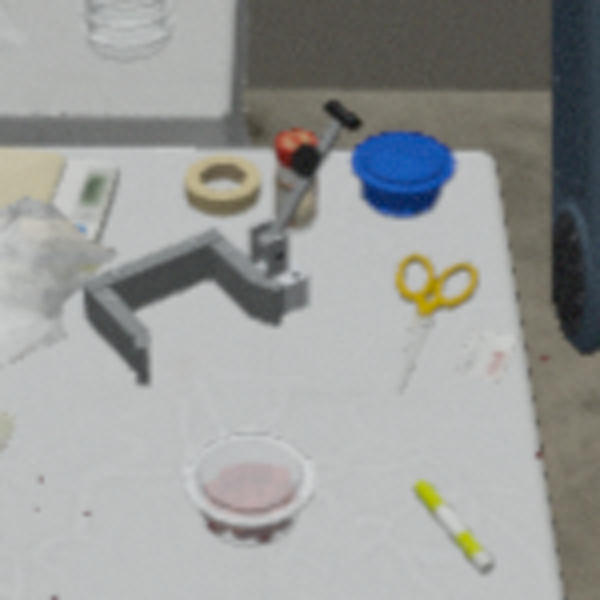

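Candidates for "cup" in the top picture: the plum cup alone at (258,212), plum cups at the back at (254,85) and (293,82), the blue tub at (421,265), the empty cup at (143,230) and the nested cups at (145,182). The one alone on the open table in front of the jig's mouth is (258,212). The crop confirms clear rim with pink plums. Next I fit poses.

```bash
cat > fit.py <<'E'
from h import *
from scipy.optimize import minimize
def pts(c):
    d=c['z_map']; v,u=np.nonzero(d>0); dd=d[v,u]
    ray=np.linalg.inv(c['intrinsics'])@np.vstack([u,v,np.ones(len(u))])
    return ((ray*dd).T-c['t'])@c['R'], u, v
UP=np.array([[-43,73],[-20,58.5],[57,58.5],[57,-58.5],[-20,-58.5],[-43,-73],[-43,-86],[-20,-78.5],[77,-78.5],[77,78.5],[-20,78.5],[-43,86]])/1000
E
python3 - <<'E'
from fit import *
for n in ('top','side'):
    c=np.load(n+'0.npz'); P,u,v=pts(c)
    tab=(P[:,0]>.4)&(P[:,0]<.75)&(P[:,1]>-.3)&(P[:,1]<.1)
    print(n,'table z',np.median(P[tab,2]), c['intrinsics'].tolist())
    g=c['color'][v,u].astype(float)
    cup=(258,212) if n=='top' else (281,242)
    jc=(350,195) if n=='top' else (275,188)
    X=w(c,cup,z=.05); J=w(c,jc,z=.05); print(X,J)
    s=(P[:,2]>.042)&(P[:,2]<.06)&(np.hypot(*(P[:,:2]-J[:2]).T)<.2)
    Q=P[s]; print(len(Q))
    np.save(n+'_jig.npy',Q)
    s2=(P[:,2]>.03)&(P[:,2]<.07)&(np.hypot(*(P[:,:2]-X[:2]).T)<.08); C=P[s2]
    print('cup',len(C),C.mean(0),C.min(0),C.max(0))
E
python3 - <<'E'
# fit the U outline: distance to top surface polygon in image, grey mask
from fit import *
for n in ('top','side'):
    c=np.load(n+'0.npz')
    P=np.load(n+'_jig.npy')
    def cost(p):
        a=p[2]; R=np.array([[np.cos(a),-np.sin(a)],[np.sin(a),np.cos(a)]])
        q=(P[:,:2]-p[:2])@R
        poly=UP.astype(np.float32)
        d=np.array([cv2.pointPolygonTest(poly,(float(x),float(y)),True) for x,y in q])
        return np.mean(np.minimum(np.maximum(-d,0),.02))+0.0*a
    best=min((minimize(cost,[P[:,0].mean()+dx,P[:,1].mean()+dy,a0],method='Nelder-Mead') for a0 in (-1.2,-.9) for dx in(0,) for dy in (0,.02)),key=lambda r:r.fun)
    print(n,best.x,best.fun,len(P))
E
```

```text
top table z 0.002018106174436367 [[487.7521284099983, 0.0, 280.5301766487648], [0.0, 487.7521284099983, 209.64050276161717], [0.0, 0.0, 1.0]]
[0.50316789 0.02916676 0.05      ] [ 0.55122208 -0.23907328  0.05      ]
1224
cup 1169 [0.50221859 0.02884586 0.04997048] [ 0.44773087 -0.02600076  0.0374645 ] [0.55730329 0.08529084 0.06053239]
side table z 0.0019757118525461958 [[407.15093638139234, 0.0, 278.2074269826453], [0.0, 407.15093638139234, 208.3567120581117], [0.0, 0.0, 1.0]]
[0.50709983 0.04977037 0.05      ] [ 0.53708847 -0.23842379  0.05      ]
487
cup 646 [0.50323314 0.03697192 0.04955263] [ 0.4492161  -0.02776848  0.03022311] [0.55921999 0.08955326 0.05844816]
top [ 0.67793628 -0.2223573  -1.92459911] 0.011063500321250407 1224
side [ 0.56335982 -0.20441273 -0.9436897 ] 0.004969841764948456 487
```

```bash
cat >> fit.py <<'E'
from scipy.spatial import cKDTree
def insamples():
    g=np.stack(np.meshgrid(np.arange(-.05,.085,.003),np.arange(-.09,.0905,.003)),-1).reshape(-1,2)
    return np.array([p for p in g if cv2.pointPolygonTest(UP.astype(np.float32),tuple(map(float,p)),True)>=0.001])
def fitjig(P,x0s):
    S=insamples(); T=cKDTree(P[:,:2]); poly=UP.astype(np.float32)
    def cost(p):
        a=p[2]; R=np.array([[np.cos(a),-np.sin(a)],[np.sin(a),np.cos(a)]])
        q=(P[:,:2]-p[:2])@R
        d=np.array([cv2.pointPolygonTest(poly,(float(x),float(y)),True) for x,y in q])
        d2=T.query(S@R.T+p[:2])[0]
        return np.mean(np.clip(-d,0,.015))+np.mean(np.clip(d2-.003,0,.015))
    return min((minimize(cost,x0,method='Nelder-Mead') for x0 in x0s),key=lambda r:r.fun)
E
python3 - <<'E'
from fit import *
for n in ('top','side'):
    c=np.load(n+'0.npz'); P,u,v=pts(c); g=c['color'][v,u].astype(int)
    s=(P[:,2]>.042)&(P[:,2]<.06)&(np.hypot(*(P[:,:2]-[.56,-.23]).T)<.17)&(g.max(1)<140)&(np.ptp(g,axis=1)<30)
    Q=P[s]; b=fitjig(Q,[[.56+dx,-.205+dy,a] for a in(-1.1,-.9) for dx in (-.01,.01) for dy in (-.01,.01)])
    print(n,len(Q),b.x,b.fun)
    x,y,a=b.x; R=np.array([[np.cos(a),-np.sin(a)],[np.sin(a),np.cos(a)]])
    im=np.ascontiguousarray(cv2.resize(c['color'][:,:,::-1],None,fx=4,fy=4,interpolation=cv2.INTER_CUBIC))
    def J(p): return np.r_[R@np.array(p[:2])+[x,y],p[2]]
    pp=np.array([px(c,J([*q,.05])) for q in UP]); cv2.polylines(im,[np.int32(pp*4+2)],True,(0,0,255),1)
    for p in ([0,-.092,.07],[0,-.175,.189]):
        cv2.circle(im,tuple(np.int32(px(c,J(p))*4+2)),5,(0,255,0),1); print(p,px(c,J(p)),J(p))
    # cup rim circle
    s=(np.hypot(*(P[:,:2]-[.503,.03]).T)<.075)&(P[:,2]>.045)&(P[:,2]<.06)
    (cx,cy),r=cv2.minEnclosingCircle(P[s,:2].astype(np.float32)); print('cup',cx,cy,r,P[s].mean(0))
    for cc,col in (((cx,cy),(255,0,0)),):
        pp=np.array([px(c,[cc[0]+.0565*np.cos(t),cc[1]+.0565*np.sin(t),.05]) for t in np.linspace(0,6.28,60)]); cv2.polylines(im,[np.int32(pp*4+2)],True,col,1)
    y0,x0=(150,230) if n=='top' else (130,220)
    cv2.imwrite(f'pics/fit_{n}.png',im[y0*4:y0*4+600,x0*4:x0*4+800])
    e=(np.hypot(*(P[:,:2]-J([0,-.175,0])[:2]).T)<.03)&(P[:,2]>.15)&(P[:,2]<.22); print('grip pts',e.sum(),P[e].mean(0),P[e].max(0),P[e].min(0))
E
```

```text
top 865 [ 0.56466147 -0.20736393 -0.95052763] 0.0010129641886569265
[0, -0.092, 0.07] [359.11035724 215.12243536] [ 0.48979902 -0.26083928  0.07      ]
[0, -0.175, 0.189] [385.59396858 235.69730869] [ 0.42226007 -0.30908335  0.189     ]
cup 0.503017783164978 0.029110746458172798 0.05623237043619156 [0.50187682 0.02905821 0.05073515]
grip pts 157 [ 0.42700826 -0.30423009  0.18638197] [ 0.44788496 -0.28795466  0.20093691] [ 0.40560553 -0.32799717  0.15499843]
side 287 [ 0.56331711 -0.20109923 -0.94856014] 0.0022945036191566372
[0, -0.092, 0.07] [287.49933214 181.53254249] [ 0.48856001 -0.25472177  0.07      ]
[0, -0.175, 0.189] [305.67983546 149.13415571] [ 0.42111611 -0.30309863  0.189     ]
cup 0.5049813985824585 0.0316157266497612 0.058075301349163055 [0.50269919 0.03552549 0.05047509]
grip pts 77 [ 0.42756331 -0.29936689  0.18236193] [ 0.44562662 -0.2804956   0.20000405] [ 0.40456897 -0.32568049  0.15065953]
```

View pics/fit_top.png

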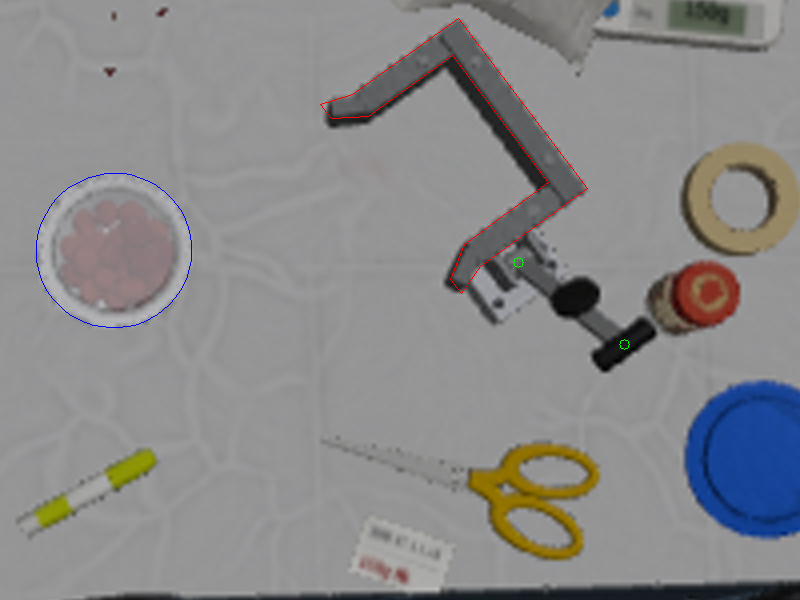

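View pics/fit_side.png

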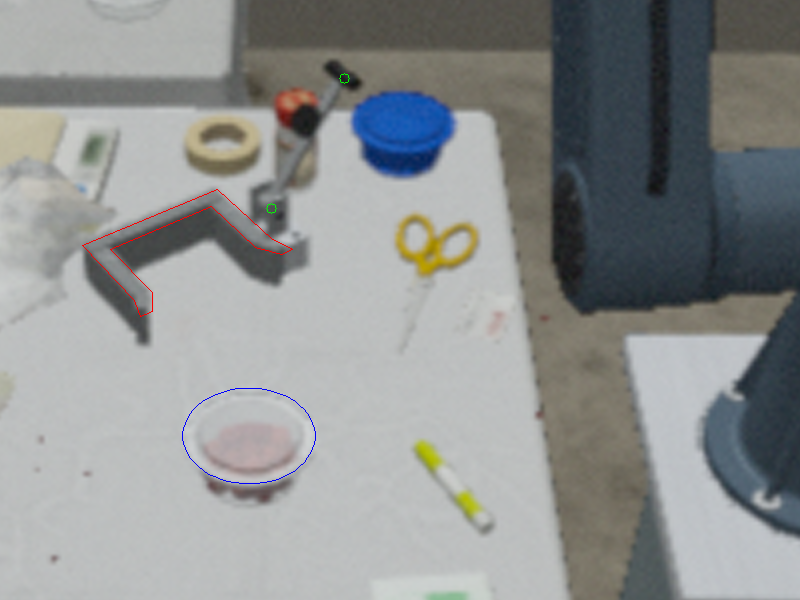

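Top picture: chosen cup rim circle fits at world (0.503, 0.029), jig outline fits at (0.564, -0.206), yaw -0.95, and the lever grip projects onto the black bar at (386,235). In the jig frame the cup is about (-228, +87) mm. Plan: two-finger cradle push to the centre line, then push along jig +x.

```bash
cat > plan.py <<'E'
from h import *
from scipy.spatial.transform import Rotation as Ro
JX,JY,JA=.564,-.2055,-.950
JR=np.array([[np.cos(JA),-np.sin(JA)],[np.sin(JA),np.cos(JA)]])
def j2w(x,y): return JR@np.array([x,y])+[JX,JY]
def w2j(x,y): return JR.T@(np.array([x,y])-[JX,JY])
def plan(X,psi=None):
    o=robot.get_obs(); R=Ro.from_quat(o['tool_rot']).as_matrix()
    d=R.T@(np.array(X)-o['position'])*100
    cur=np.arctan2(R[1,0],R[0,0]); rz=0 if psi is None else -((psi-cur+np.pi)%(2*np.pi)-np.pi)
    print('t',round(o['time'],2),'pos',np.round(o['position'],4),'psi',round(cur,3),'q',np.round(o['q'],2),'F',np.round(o['ft_force'],1),'jig',np.round(w2j(*o['position'][:2]),4))
    print('  -> txyz cm',np.round(d,2),'rz',round(rz,3))
E
python3 -c "
from plan import *
print(w2j(.503,.0295), j2w(-.115,0))
plan([.40,-.25,.29],1.535)"
```

```text
[-0.22663531  0.08707718] [ 0.49710644 -0.11195722]
t 1.7 pos [ 0.184  -0.5973  0.2226] psi 0.299 q [-1.45  0.53  1.43  0.    1.18 -0.18] F [0.9 0.4 0.5] jig [ 0.0977 -0.537 ]
  -> txyz cm [ 30.86 -26.83  -6.74] rz -1.236
```

>>> send_rows(deltas=[{"tx": 3, "ty": -2.6, "tz": -4, "rz": -0.12}, {"tx": 6, "ty": -5.2, "tz": -6.8, "rz": -0.24}, {"tx": 9, "ty": -7.8, "tz": -6.8, "rz": -0.36}, {"tx": 12, "ty": -10.4, "tz": -6.8, "rz": -0.48}, {"tx": 15, "ty": -13, "tz": -6.8, "rz": -0.6}], claw=7)

```text
schema error: expected keys tx, ty, tz, rx, ry, rz
```

```bash
python3 -c "
from plan import *
plan([.40,-.25,.29],1.535)
plan([.45,-.05,.27],1.535)"
```

```text
t 1.7 pos [ 0.184  -0.5973  0.2226] psi 0.299 q [-1.45  0.53  1.43  0.    1.18 -0.18] F [0.9 0.4 0.5] jig [ 0.0977 -0.537 ]
  -> txyz cm [ 30.86 -26.83  -6.74] rz -1.236
t 1.7 pos [ 0.184  -0.5973  0.2226] psi 0.299 q [-1.45  0.53  1.43  0.    1.18 -0.18] F [0.9 0.4 0.5] jig [ 0.0977 -0.537 ]
  -> txyz cm [ 41.53 -44.48  -4.74] rz -1.236
```

All six keys needed in each row.

>>> send_rows(deltas=[{"tx": 3, "ty": -2.6, "tz": -4, "rx": 0, "ry": 0, "rz": -0.12}, {"tx": 6, "ty": -5.2, "tz": -6.8, "rx": 0, "ry": 0, "rz": -0.24}, {"tx": 9, "ty": -7.8, "tz": -6.8, "rx": 0, "ry": 0, "rz": -0.36}, {"tx": 12, "ty": -10.4, "tz": -6.8, "rx": 0, "ry": 0, "rz": -0.48}, {"tx": 15, "ty": -13, "tz": -6.8, "rx": 0, "ry": 0, "rz": -0.6}], claw=7)

```text
time: 2.12
position: [0.2834, -0.4385, 0.2917]
tool_rot: [0.9, 0.437, -0.0, 0.002]
ft_force: [1.2, 0.3, 0.1]
grip_width: 0.0709
```

```bash
python3 -c "
from plan import *
plan([.40,-.25,.29],1.535)
plan([.45,-.05,.27],1.535)"
```

```text
t 2.12 pos [ 0.2834 -0.4385  0.2917] psi 0.904 q [-1.21  0.31  1.6   0.    1.23 -0.54] F [1.2 0.3 0.1] jig [ 0.0263 -0.3638]
  -> txyz cm [22.03 -2.51  0.13] rz -0.631
t 2.12 pos [ 0.2834 -0.4385  0.2917] psi 0.904 q [-1.21  0.31  1.6   0.    1.23 -0.54] F [1.2 0.3 0.1] jig [ 0.0263 -0.3638]
  -> txyz cm [ 40.83 -10.96   2.08] rz -0.631
```

>>> send_rows(deltas=[{"tx": 4, "ty": -0.5, "tz": 0, "rx": 0, "ry": 0, "rz": -0.12}, {"tx": 8, "ty": -1, "tz": 0, "rx": 0, "ry": 0, "rz": -0.24}, {"tx": 12, "ty": -1.5, "tz": 0, "rx": 0, "ry": 0, "rz": -0.36}, {"tx": 16, "ty": -2, "tz": 0, "rx": 0, "ry": 0, "rz": -0.48}, {"tx": 20, "ty": -2.5, "tz": 0, "rx": 0, "ry": 0, "rz": -0.6}])

```text
time: 2.53
position: [0.3882, -0.2654, 0.2906]
tool_rot: [0.73, 0.683, 0.0, 0.0]
ft_force: [0.2, -1.7, 0.4]
grip_width: 0.0699
```

```bash
python3 -c "
from plan import *
plan([.505,.125,.27],1.535)"
```

```text
t 2.53 pos [ 0.3882 -0.2654  0.2906] psi 1.504 q [-0.84  0.23  1.72  0.    1.19 -0.77] F [ 0.2 -1.7  0.4] jig [-0.0535 -0.1779]
  -> txyz cm [39.73  9.06  2.05] rz -0.031
```

>>> send_rows(deltas=[{"tx": 4, "ty": 0.9, "tz": 0, "rx": 0, "ry": 0, "rz": -0.01}, {"tx": 8, "ty": 1.8, "tz": 0, "rx": 0, "ry": 0, "rz": -0.02}, {"tx": 12, "ty": 2.7, "tz": 0, "rx": 0, "ry": 0, "rz": -0.03}, {"tx": 16, "ty": 3.6, "tz": 0.5, "rx": 0, "ry": 0, "rz": -0.03}, {"tx": 20, "ty": 4.5, "tz": 1, "rx": 0, "ry": 0, "rz": -0.03}])

```text
time: 2.95
position: [0.4473, -0.0691, 0.2808]
tool_rot: [0.722, 0.692, 0.0, 0.001]
ft_force: [0.6, 0.5, -0.9]
grip_width: 0.07
```

```bash
python3 -c "
from plan import *
plan([.505,.13,.22],1.535)"
```

```text
t 2.95 pos [ 0.4473 -0.0691  0.2808] psi 1.529 q [-0.4   0.22  1.77  0.    1.15 -0.36] F [ 0.6  0.5 -0.9] jig [-0.1788 -0.0156]
  -> txyz cm [20.14  4.91  6.08] rz -0.006
```

>>> send_rows(deltas=[{"tx": 4, "ty": 1, "tz": 0.5, "rx": 0, "ry": 0, "rz": 0}, {"tx": 8, "ty": 2, "tz": 1, "rx": 0, "ry": 0, "rz": 0}, {"tx": 12, "ty": 3, "tz": 1.5, "rx": 0, "ry": 0, "rz": 0}, {"tx": 16, "ty": 4, "tz": 3, "rx": 0, "ry": 0, "rz": 0}, {"tx": 20.1, "ty": 4.9, "tz": 4.5, "rx": 0, "ry": 0, "rz": 0}])

```text
time: 3.37
position: [0.504, 0.1253, 0.2374]
tool_rot: [0.722, 0.692, 0.001, 0.001]
ft_force: [0.7, -0.5, 0.7]
grip_width: 0.0698
```

```bash
python3 -c "
from plan import *
plan([.505,.128,.03],1.535)"
```

```text
t 3.37 pos [0.504  0.1253 0.2374] psi 1.529 q [ 0.03  0.37  1.68 -0.    1.09  0.07] F [ 0.7 -0.5  0.7] jig [-0.304   0.1436]
  -> txyz cm [ 0.27  0.03 20.74] rz -0.006
```

>>> send_rows(deltas=[{"tx": 0.3, "ty": 0, "tz": 4, "rx": 0, "ry": 0, "rz": 0}, {"tx": 0.3, "ty": 0, "tz": 8, "rx": 0, "ry": 0, "rz": 0}, {"tx": 0.3, "ty": 0, "tz": 12, "rx": 0, "ry": 0, "rz": 0}, {"tx": 0.3, "ty": 0, "tz": 16, "rx": 0, "ry": 0, "rz": 0}, {"tx": 0.3, "ty": 0, "tz": 20, "rx": 0, "ry": 0, "rz": 0}])

```text
time: 3.78
position: [0.5035, 0.1265, 0.0357]
tool_rot: [0.722, 0.692, 0.001, 0.001]
ft_force: [0.2, 0.0, 0.5]
grip_width: 0.07
```

```bash
python3 -c "
from plan import *
plan([.4990,-.058,.03],1.535)
c=shot('side','s1.png'); cv2.imwrite('pics/s1c.png',cv2.resize(cv2.imread('pics/s1.png')[120:270,200:400],None,fx=4,fy=4))"
```

```text
t 3.78 pos [0.5035 0.1265 0.0357] psi 1.529 q [0.03 0.69 1.84 0.   0.61 0.07] F [0.2 0.  0.5] jig [-0.3052  0.1439]
  -> txyz cm [-18.45   0.31   0.57] rz -0.006
```

View pics/s1c.png

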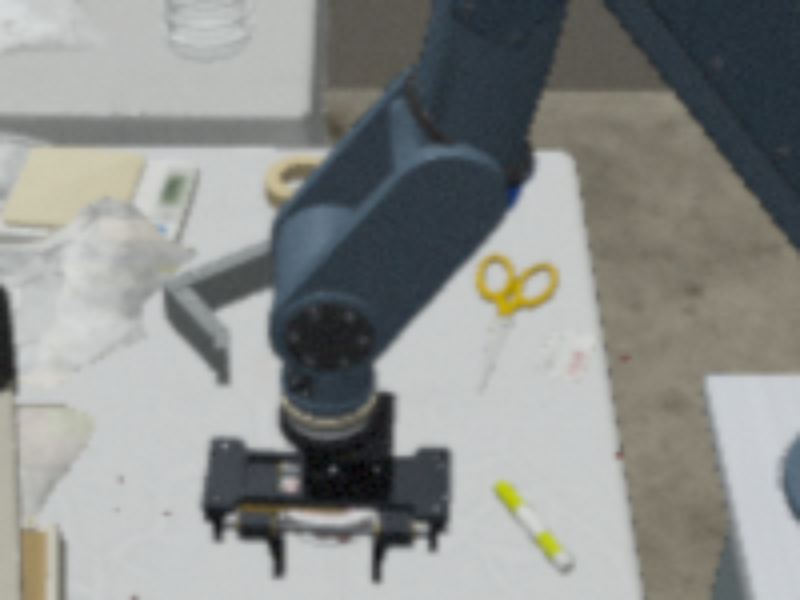

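Picture s1: gripper stands behind the cup (fingers at crop (278,575) and (378,575)), the rim seen between them. Push leg 1.

>>> send_rows(deltas=[{"tx": -2, "ty": 0, "tz": 0.4, "rx": 0, "ry": 0, "rz": 0}, {"tx": -3.6, "ty": 0, "tz": 0.6, "rx": 0, "ry": 0, "rz": 0}, {"tx": -4.4, "ty": 0, "tz": 0.6, "rx": 0, "ry": 0, "rz": 0}, {"tx": -5.2, "ty": 0, "tz": 0.6, "rx": 0, "ry": 0, "rz": 0}, {"tx": -6.2, "ty": 0, "tz": 0.6, "rx": 0, "ry": 0, "rz": 0}])

```text
time: 4.25
position: [0.5015, 0.0639, 0.0324]
tool_rot: [0.722, 0.692, 0.001, 0.001]
ft_force: [0.5, 1.3, -0.9]
grip_width: 0.0702
```

>>> send_rows(deltas=[{"tx": -1, "ty": 0, "tz": 0, "rx": 0, "ry": 0, "rz": 0}, {"tx": -2, "ty": 0, "tz": 0, "rx": 0, "ry": 0, "rz": 0}, {"tx": -3, "ty": 0, "tz": 0, "rx": 0, "ry": 0, "rz": 0}, {"tx": -4, "ty": 0, "tz": 0, "rx": 0, "ry": 0, "rz": 0}, {"tx": -5, "ty": 0, "tz": 0, "rx": 0, "ry": 0, "rz": 0}])

```text
time: 4.67
position: [0.4983, 0.0133, 0.0313]
tool_rot: [0.722, 0.692, 0.0, 0.0]
ft_force: [0.1, 1.4, 1.1]
grip_width: 0.0697
```

```bash
python3 -c "
from plan import *
plan([.4990,-.058,.03],1.535)
c=shot('side','s2.png'); cv2.imwrite('pics/s2c.png',cv2.resize(cv2.imread('pics/s2.png')[120:270,200:400],None,fx=4,fy=4))
c=shot('top','t2.png'); cv2.imwrite('pics/t2c.png',cv2.resize(cv2.imread('pics/t2.png')[150:300,240:440],None,fx=4,fy=4))"
```

```text
t 4.67 pos [0.4983 0.0133 0.0313] psi 1.529 q [-0.2   0.69  1.89  0.    0.56 -0.16] F [0.1 1.4 1.1] jig [-0.2162  0.0739]
  -> txyz cm [-7.12  0.37  0.13] rz -0.006
```

View pics/s2c.png

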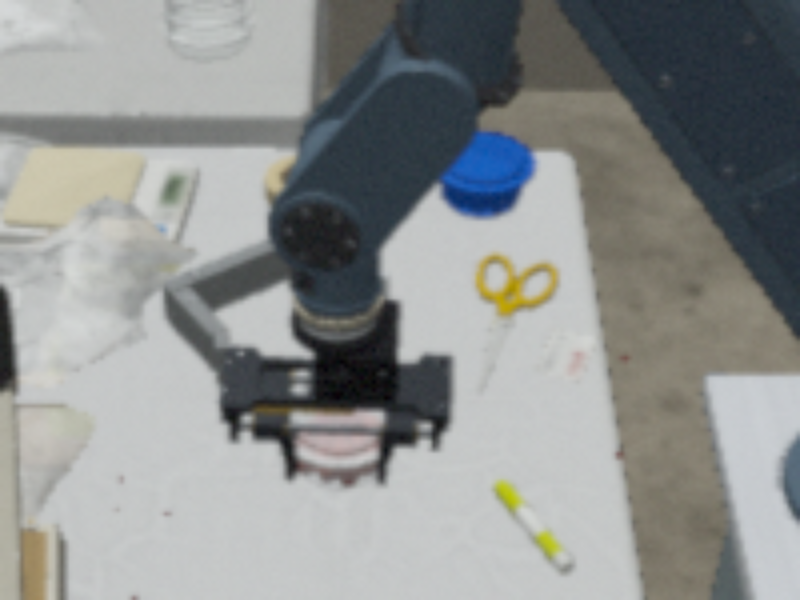

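View pics/t2c.png

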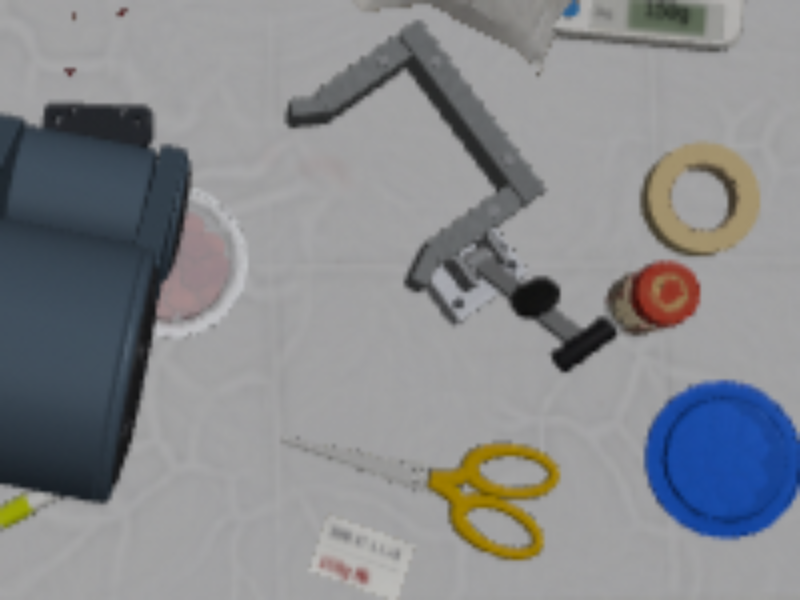

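>>> send_rows(deltas=[{"tx": -1, "ty": 0.05, "tz": 0, "rx": 0, "ry": 0, "rz": 0}, {"tx": -2, "ty": 0.1, "tz": 0, "rx": 0, "ry": 0, "rz": 0}, {"tx": -3, "ty": 0.15, "tz": 0, "rx": 0, "ry": 0, "rz": 0}, {"tx": -4, "ty": 0.2, "tz": 0, "rx": 0, "ry": 0, "rz": 0}, {"tx": -5, "ty": 0.25, "tz": 0, "rx": 0, "ry": 0, "rz": 0}])

```text
time: 5.18
position: [0.4988, -0.0368, 0.031]
tool_rot: [0.722, 0.692, -0.0, -0.0]
ft_force: [0.2, 0.6, -0.2]
grip_width: 0.0704
```

>>> send_rows(deltas=[{"tx": -0.8, "ty": 0.05, "tz": 0, "rx": 0, "ry": 0, "rz": 0}, {"tx": -1.4, "ty": 0.1, "tz": 0, "rx": 0, "ry": 0, "rz": 0}, {"tx": -1.8, "ty": 0.1, "tz": 0, "rx": 0, "ry": 0, "rz": 0}, {"tx": -2, "ty": 0.1, "tz": 0, "rx": 0, "ry": 0, "rz": 0}, {"tx": -2.1, "ty": 0.1, "tz": 0, "rx": 0, "ry": 0, "rz": 0}])

```text
time: 5.6
position: [0.4989, -0.0571, 0.0311]
tool_rot: [0.722, 0.692, 0.0, 0.0]
ft_force: [0.1, 0.3, 0.7]
grip_width: 0.0697
```

```bash
python3 -c "
from plan import *
plan(list(j2w(-.115-.095,0))+[.03],2.19)
c=shot('top','t3.png'); cv2.imwrite('pics/t3c.png',cv2.resize(cv2.imread('pics/t3.png')[150:300,240:440],None,fx=4,fy=4))
for d in robot.outline_of('cup','top'): print(d['p'],d['xy'],w(c,d['xy'],z=.05))"
```

```text
t 5.6 pos [ 0.4989 -0.0571  0.0311] psi 1.528 q [-0.34  0.69  1.88  0.    0.57 -0.29] F [0.1 0.3 0.7] jig [-0.1586  0.0334]
  -> txyz cm [ 2.   -5.8   0.11] rz -0.662
0.72 [419.7, 263.5] [ 0.35142962 -0.43384712  0.05      ]
0.68 [373.4, 226.9] [ 0.45748477 -0.3044509   0.05      ]
0.47 [319.0, 213.2] [ 0.49844044 -0.14785183  0.05      ]
```

View pics/t3c.png

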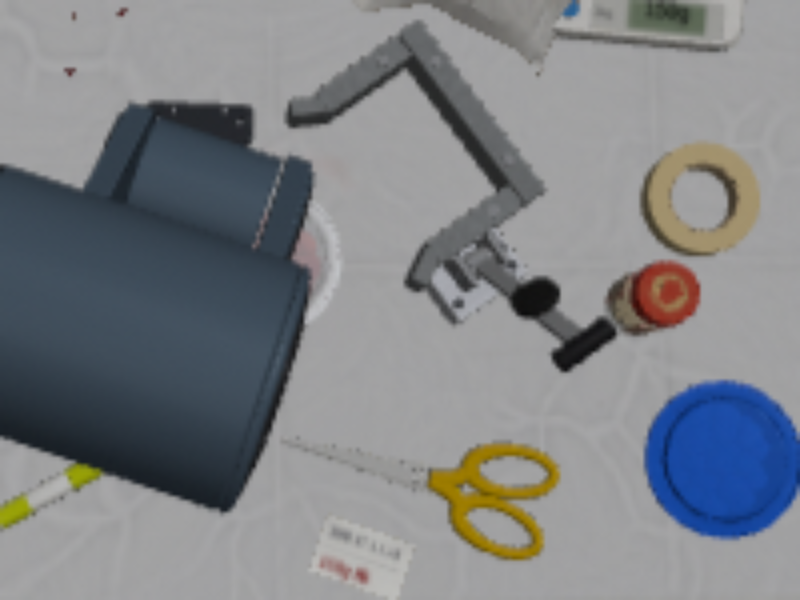

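>>> send_rows(deltas=[{"tx": 2.5, "ty": 0, "tz": 0, "rx": 0, "ry": 0, "rz": 0}, {"tx": 5, "ty": -1, "tz": 0, "rx": 0, "ry": 0, "rz": -0.1}, {"tx": 5, "ty": -3, "tz": 0, "rx": 0, "ry": 0, "rz": -0.22}, {"tx": 4, "ty": -5, "tz": 0, "rx": 0, "ry": 0, "rz": -0.34}, {"tx": 2.8, "ty": -5.8, "tz": 0, "rx": 0, "ry": 0, "rz": -0.46}])

```text
time: 6.12
position: [0.4382, -0.0242, 0.031]
tool_rot: [0.541, 0.841, -0.001, -0.003]
ft_force: [0.3, -0.4, 0.2]
grip_width: 0.0697
```

>>> send_rows(deltas=[{"tx": 0, "ty": 0, "tz": 0, "rx": 0, "ry": 0, "rz": -0.1}, {"tx": 0, "ty": 0, "tz": 0, "rx": 0, "ry": 0, "rz": -0.2}, {"tx": 0, "ty": 0, "tz": 0, "rx": 0, "ry": 0, "rz": -0.2}])

```text
time: 6.37
position: [0.4421, -0.0264, 0.0311]
tool_rot: [0.458, 0.889, -0.0, 0.0]
ft_force: [0.5, -0.5, 0.9]
grip_width: 0.0697
```

```bash
python3 -c "
from plan import *
plan(list(j2w(-.0535,0))+[.03],2.1916)
c=shot('side','s4.png'); cv2.imwrite('pics/s4c.png',cv2.resize(cv2.imread('pics/s4.png')[120:270,200:400],None,fx=4,fy=4))
c=shot('top','t4.png'); cv2.imwrite('pics/t4c.png',cv2.resize(cv2.imread('pics/t4.png')[150:300,240:440],None,fx=4,fy=4))"
```

```text
t 6.37 pos [ 0.4421 -0.0264  0.0311] psi 2.191 q [-0.31  0.66  2.03 -0.    0.45 -0.93] F [ 0.5 -0.5  0.9] jig [-0.2166  0.005 ]
  -> txyz cm [-16.31  -0.49   0.12] rz -0.001
```

View pics/t4c.png

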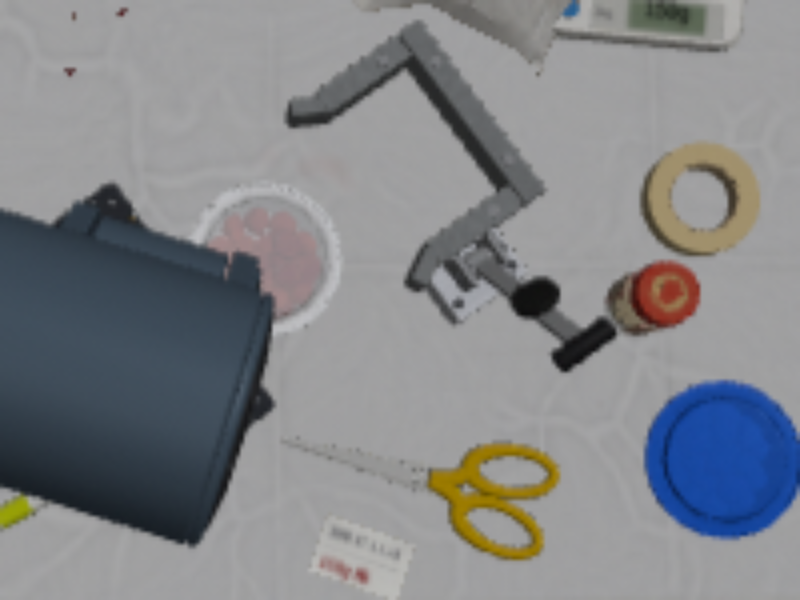

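View pics/s4c.png

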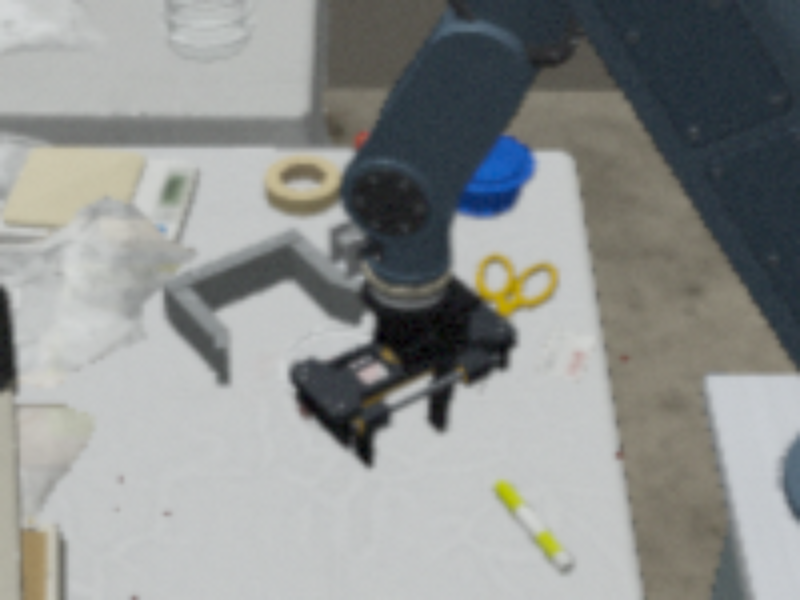

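Picture t4: cup rim centre at crop (268,257), about jig (-115, +1) mm; lever still open, jig and bystanders unchanged. Push leg 2 along tool -x.

>>> send_rows(deltas=[{"tx": -2.5, "ty": -0.4, "tz": -0.1, "rx": 0, "ry": 0, "rz": 0}, {"tx": -4, "ty": -0.5, "tz": -0.2, "rx": 0, "ry": 0, "rz": 0}, {"tx": -5, "ty": -0.5, "tz": -0.2, "rx": 0, "ry": 0, "rz": 0}, {"tx": -6, "ty": -0.5, "tz": -0.2, "rx": 0, "ry": 0, "rz": 0}, {"tx": -7, "ty": -0.5, "tz": -0.2, "rx": 0, "ry": 0, "rz": 0}])

```text
time: 6.88
position: [0.4783, -0.0865, 0.033]
tool_rot: [0.459, 0.888, 0.0, -0.001]
ft_force: [-1.6, 1.7, 1.0]
grip_width: 0.0702
```

>>> send_rows(deltas=[{"tx": -0.9, "ty": 0, "tz": 0, "rx": 0, "ry": 0, "rz": 0}, {"tx": -1.7, "ty": 0, "tz": 0, "rx": 0, "ry": 0, "rz": 0}, {"tx": -2.4, "ty": 0, "tz": 0, "rx": 0, "ry": 0, "rz": 0}, {"tx": -3.1, "ty": 0, "tz": 0, "rx": 0, "ry": 0, "rz": 0}, {"tx": -3.7, "ty": 0, "tz": 0, "rx": 0, "ry": 0, "rz": 0}])

```text
time: 7.3
position: [0.5003, -0.1169, 0.033]
tool_rot: [0.459, 0.889, -0.0, -0.0]
ft_force: [-0.8, 0.8, 0.7]
grip_width: 0.0698
```

```bash
python3 -c "
from plan import *
plan(list(j2w(-.0535,0))+[.033],2.1916)
c=shot('side','s5.png'); cv2.imwrite('pics/s5c.png',cv2.resize(cv2.imread('pics/s5.png')[120:270,200:400],None,fx=4,fy=4))
c=shot('top','t5.png'); cv2.imwrite('pics/t5c.png',cv2.resize(cv2.imread('pics/t5.png')[150:300,240:440],None,fx=4,fy=4))"
```

```text
t 7.3 pos [ 0.5003 -0.1169  0.033 ] psi 2.189 q [-0.45  0.69  1.85 -0.    0.6  -1.07] F [-0.8  0.8  0.7] jig [-0.1091 -0.0003]
  -> txyz cm [-5.56  0.04 -0.  ] rz -0.003
```

View pics/t5c.png

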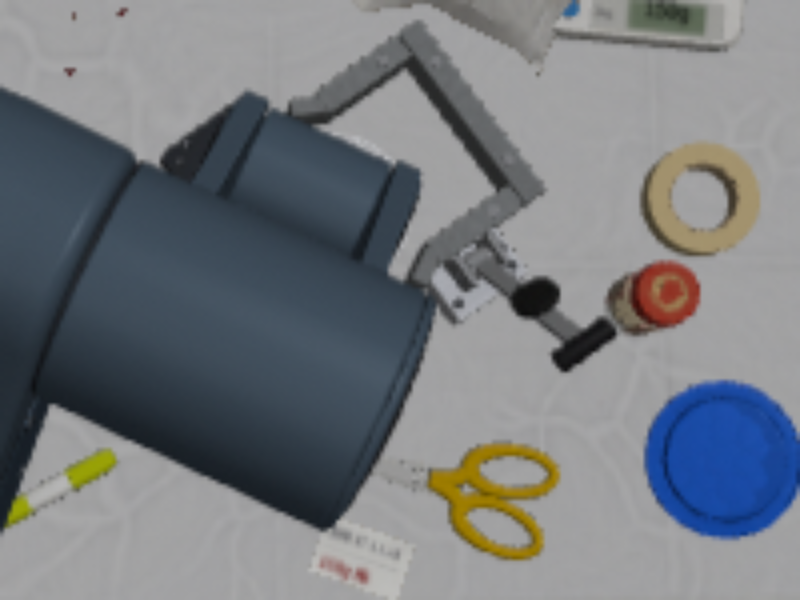

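View pics/s5c.png

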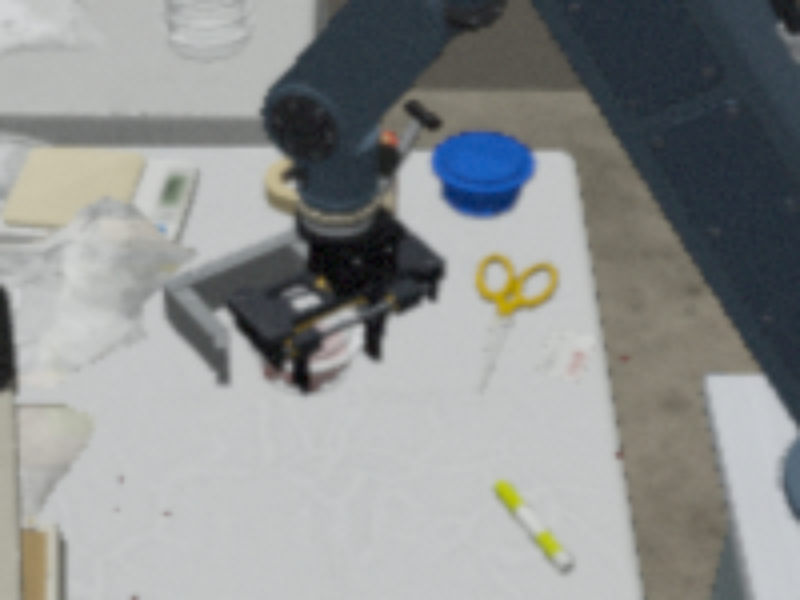

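Cup is entering the mouth, centred; the lever is clear of the gripper. Continue.

>>> send_rows(deltas=[{"tx": -0.7, "ty": 0, "tz": 0, "rx": 0, "ry": 0, "rz": 0}, {"tx": -1.4, "ty": 0, "tz": 0, "rx": 0, "ry": 0, "rz": 0}, {"tx": -2.1, "ty": 0, "tz": 0, "rx": 0, "ry": 0, "rz": 0}, {"tx": -2.8, "ty": 0, "tz": 0, "rx": 0, "ry": 0, "rz": 0}, {"tx": -3.4, "ty": 0, "tz": 0, "rx": 0, "ry": 0, "rz": 0}])

```text
time: 7.82
position: [0.5206, -0.1451, 0.0331]
tool_rot: [0.459, 0.889, -0.0, 0.0]
ft_force: [0.4, 1.3, -0.6]
grip_width: 0.0701
```

>>> send_rows(deltas=[{"tx": -0.4, "ty": 0, "tz": 0, "rx": 0, "ry": 0, "rz": 0}, {"tx": -0.8, "ty": 0, "tz": 0, "rx": 0, "ry": 0, "rz": 0}, {"tx": -1.2, "ty": 0, "tz": 0, "rx": 0, "ry": 0, "rz": 0}, {"tx": -1.5, "ty": 0, "tz": 0, "rx": 0, "ry": 0, "rz": 0}, {"tx": -1.8, "ty": 0, "tz": 0, "rx": 0, "ry": 0, "rz": 0}])

```text
time: 8.23
position: [0.5302, -0.159, 0.033]
tool_rot: [0.459, 0.889, 0.0, -0.0]
ft_force: [-0.6, 0.3, 0.4]
grip_width: 0.0699
```

```bash
python3 -c "
from plan import *
plan(list(j2w(-.0535,0))+[.033],2.1916)
c=shot('side','s6.png'); cv2.imwrite('pics/s6c.png',cv2.resize(cv2.imread('pics/s6.png')[120:270,200:400],None,fx=4,fy=4))
c=shot('top','t6.png'); cv2.imwrite('pics/t6c.png',cv2.resize(cv2.imread('pics/t6.png')[150:300,240:440],None,fx=4,fy=4))"
```

```text
t 8.23 pos [ 0.5302 -0.159   0.033 ] psi 2.189 q [-0.49  0.72  1.75  0.    0.67 -1.11] F [-0.6  0.3  0.4] jig [-0.0574 -0.0005]
  -> txyz cm [-0.39  0.05  0.  ] rz -0.003
```

View pics/t6c.png

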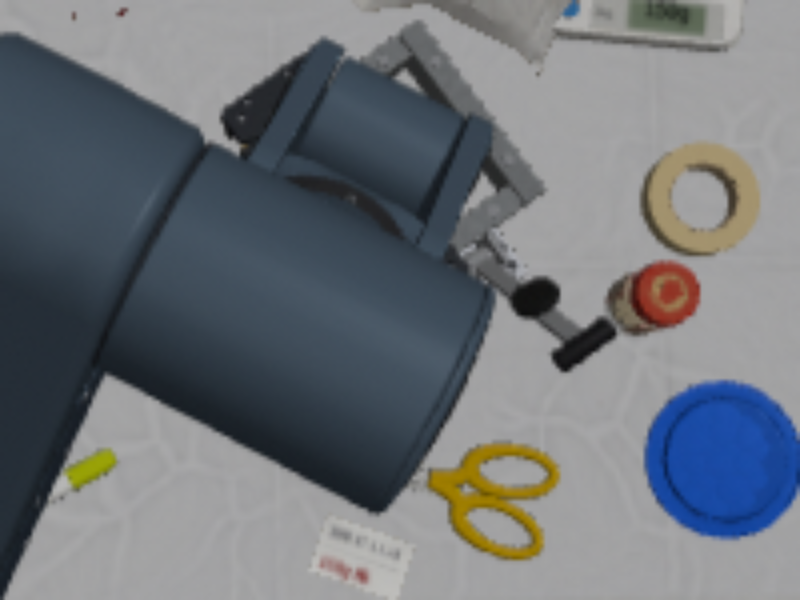

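View pics/s6c.png

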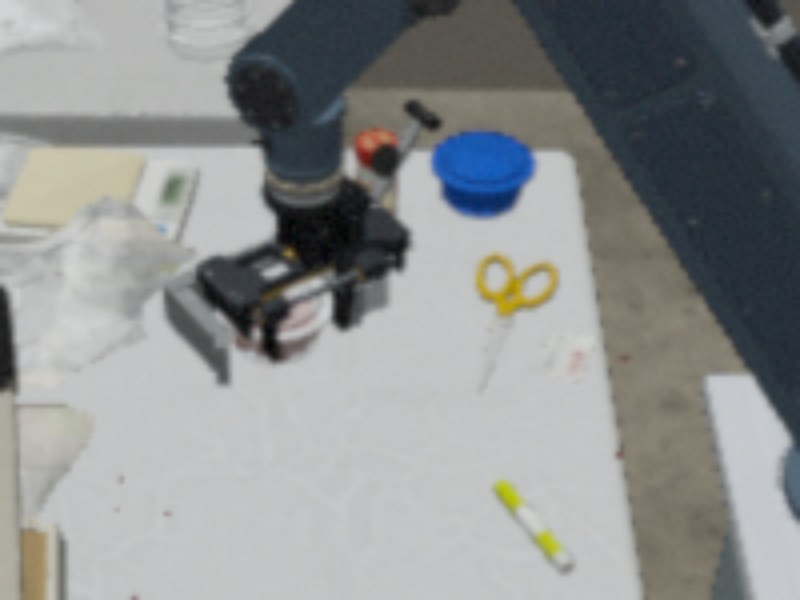

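>>> send_rows(deltas=[{"tx": -0.15, "ty": 0, "tz": 0, "rx": 0, "ry": 0, "rz": 0}, {"tx": -0.3, "ty": 0, "tz": 0, "rx": 0, "ry": 0, "rz": 0}, {"tx": -0.4, "ty": 0, "tz": 0, "rx": 0, "ry": 0, "rz": 0}, {"tx": -0.5, "ty": 0, "tz": 0, "rx": 0, "ry": 0, "rz": 0}, {"tx": -0.5, "ty": 0, "tz": 0, "rx": 0, "ry": 0, "rz": 0}])

```text
time: 8.75
position: [0.5332, -0.1631, 0.0331]
tool_rot: [0.459, 0.889, -0.0, 0.0]
ft_force: [-0.3, 0.2, 0.6]
grip_width: 0.0702
```

>>> send_rows(deltas=[{"tx": -0.1, "ty": 0, "tz": 0, "rx": 0, "ry": 0, "rz": 0}, {"tx": -0.2, "ty": 0, "tz": 0, "rx": 0, "ry": 0, "rz": 0}, {"tx": -0.2, "ty": 0, "tz": 0, "rx": 0, "ry": 0, "rz": 0}])

```text
time: 9.0
position: [0.5345, -0.1648, 0.0331]
tool_rot: [0.459, 0.889, -0.0, 0.0]
ft_force: [-0.5, -0.2, 0.2]
grip_width: 0.0697
```

```bash
python3 -c "
from plan import *
plan(list(j2w(-.0535,0))+[.033],2.1916)"
```

```text
t 9.0 pos [ 0.5345 -0.1648  0.0331] psi 2.189 q [-0.5   0.72  1.74 -0.    0.68 -1.12] F [-0.5 -0.2  0.2] jig [-0.0503 -0.0003]
  -> txyz cm [0.32 0.03 0.01] rz -0.003
```

>>> send_rows(deltas=[{"tx": -0.1, "ty": 0, "tz": 0, "rx": 0, "ry": 0, "rz": 0}, {"tx": -0.2, "ty": 0, "tz": 0, "rx": 0, "ry": 0, "rz": 0}, {"tx": -0.3, "ty": 0, "tz": 0, "rx": 0, "ry": 0, "rz": 0}, {"tx": -0.3, "ty": 0, "tz": 0, "rx": 0, "ry": 0, "rz": 0}])

```text
time: 9.33
position: [0.5358, -0.1669, 0.033]
tool_rot: [0.459, 0.889, 0.0, -0.0]
ft_force: [-1.2, 1.7, 0.0]
grip_width: 0.0699
```

```bash
python3 -c "
from plan import *
plan(list(j2w(-.0535,0))+[.033],2.1916)
c=shot('side','s7.png'); cv2.imwrite('pics/s7c.png',cv2.resize(cv2.imread('pics/s7.png')[150:250,230:330],None,fx=6,fy=6))
c=shot('top','t7.png'); cv2.imwrite('pics/t7c.png',cv2.resize(cv2.imread('pics/t7.png')[150:250,300:400],None,fx=6,fy=6))"
```

```text
t 9.33 pos [ 0.5358 -0.1669  0.033 ] psi 2.189 q [-0.5   0.73  1.73  0.    0.69 -1.12] F [-1.2  1.7  0. ] jig [-0.0478 -0.0005]
  -> txyz cm [0.57 0.05 0.  ] rz -0.003
```

View pics/s7c.png

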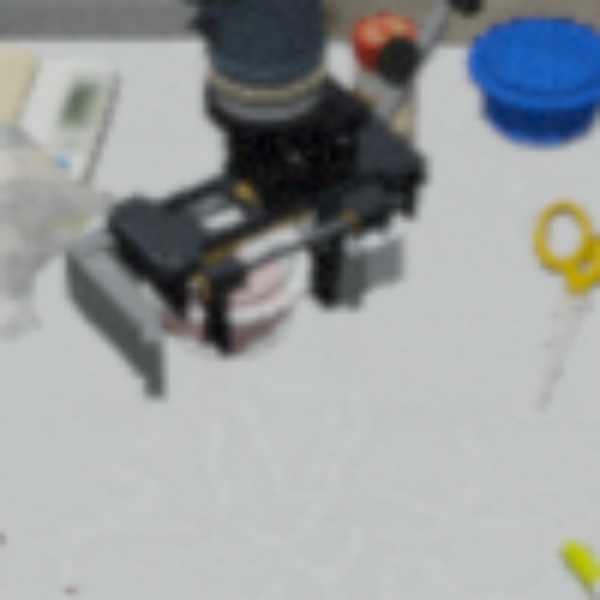

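View pics/t7c.png

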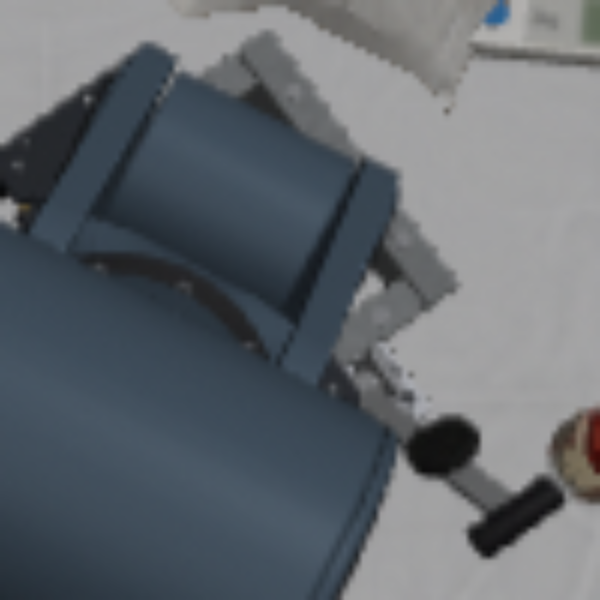

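>>> send_rows(deltas=[{"tx": -0.1, "ty": 0, "tz": 0, "rx": 0, "ry": 0, "rz": 0}, {"tx": -0.2, "ty": 0, "tz": 0, "rx": 0, "ry": 0, "rz": 0}, {"tx": -0.2, "ty": 0, "tz": 0, "rx": 0, "ry": 0, "rz": 0}, {"tx": -0.2, "ty": 0, "tz": 0, "rx": 0, "ry": 0, "rz": 0}])

```text
time: 9.77
position: [0.5361, -0.1678, 0.0328]
tool_rot: [0.459, 0.889, 0.0, -0.001]
ft_force: [-4.0, 3.8, 1.7]
grip_width: 0.0701
```

>>> send_rows(deltas=[{"tx": -0.1, "ty": 0, "tz": 0, "rx": 0, "ry": 0, "rz": 0}, {"tx": -0.2, "ty": 0, "tz": 0, "rx": 0, "ry": 0, "rz": 0}, {"tx": -0.2, "ty": 0, "tz": 0, "rx": 0, "ry": 0, "rz": 0}, {"tx": -0.2, "ty": 0, "tz": 0, "rx": 0, "ry": 0, "rz": 0}])

```text
time: 10.1
position: [0.5362, -0.1683, 0.0327]
tool_rot: [0.459, 0.889, 0.001, -0.003]
ft_force: [-3.4, 7.4, 2.6]
grip_width: 0.07
```

```bash
python3 -c "
from plan import *
plan(list(j2w(-.0535,0))+[.033],2.1916)"
```

```text
t 10.1 pos [ 0.5362 -0.1683  0.0327] psi 2.189 q [-0.5   0.73  1.72  0.    0.7  -1.12] F [-3.4  7.4  2.6] jig [-0.0465 -0.001 ]
  -> txyz cm [ 0.7   0.09 -0.03] rz -0.003
```

Force rose to ~8 N with the TCP stationary: the cup is at the stop. Back off and check.

>>> send_rows(deltas=[{"tx": 0.7, "ty": 0, "tz": 0, "rx": 0, "ry": 0, "rz": 0}, {"tx": 2, "ty": 0, "tz": 0, "rx": 0, "ry": 0, "rz": 0}, {"tx": 5, "ty": 0, "tz": 0, "rx": 0, "ry": 0, "rz": 0}, {"tx": 8, "ty": 0, "tz": -2, "rx": 0, "ry": 0, "rz": 0}, {"tx": 10, "ty": 0, "tz": -6, "rx": 0, "ry": 0, "rz": 0}])

```text
time: 10.52
position: [0.4777, -0.088, 0.088]
tool_rot: [0.459, 0.889, -0.0, -0.004]
ft_force: [0.5, -0.7, -0.0]
grip_width: 0.0698
```

>>> send_rows(deltas=[{"tx": 3, "ty": 0, "tz": -4, "rx": 0, "ry": 0, "rz": 0.12}, {"tx": 6, "ty": 0, "tz": -8, "rx": 0, "ry": 0, "rz": 0.24}, {"tx": 8, "ty": 0, "tz": -12, "rx": 0, "ry": 0, "rz": 0.36}, {"tx": 9, "ty": 0, "tz": -16, "rx": 0, "ry": 0, "rz": 0.48}, {"tx": 10, "ty": 0, "tz": -20, "rx": 0, "ry": 0, "rz": 0.6}], claw=0)

```text
time: 10.93
position: [0.4259, -0.012, 0.275]
tool_rot: [0.703, 0.712, 0.0, 0.002]
ft_force: [1.0, -0.5, -0.3]
grip_width: 0.0444
```

```bash
python3 - <<'E'
from plan import *
from fit import pts
plan(list(j2w(0,-.23))+[.30],.621)
for n,o in (('top',(150,300)),('side',(120,220))):
    c=shot(n,n+'8.png'); np.savez(n+'8.npz',**c)
    cv2.imwrite(f'pics/{n}8c.png',cv2.resize(cv2.imread(f'pics/{n}8.png')[o[0]:o[0]+130,o[1]:o[1]+130],None,fx=4.5,fy=4.5))
    for d in robot.outline_of('cup',n)[:4]: 
        p=w(c,d['xy'],z=.052); print(n,d['p'],d['xy'],w2j(*p[:2]))
    P,u,v=pts(c)
E
```

```text
t 10.93 pos [ 0.4259 -0.012   0.275 ] psi 1.583 q [-0.29  0.18  1.84 -0.    1.12 -0.3 ] F [ 1.  -0.5 -0.3] jig [-2.377e-01  2.000e-04]
  -> txyz cm [-32.67  -5.3   -2.45] rz 0.962
top 0.73 [339.4, 190.3] [ 0.0027987  -0.00079413]
top 0.72 [420.7, 264.8] [ 0.06166016 -0.31001718]
side 0.83 [268.7, 196.3] [-0.01895962  0.00780143]
side 0.67 [324.6, 169.2] [-0.0047332  -0.27600096]
```

View pics/top8c.png

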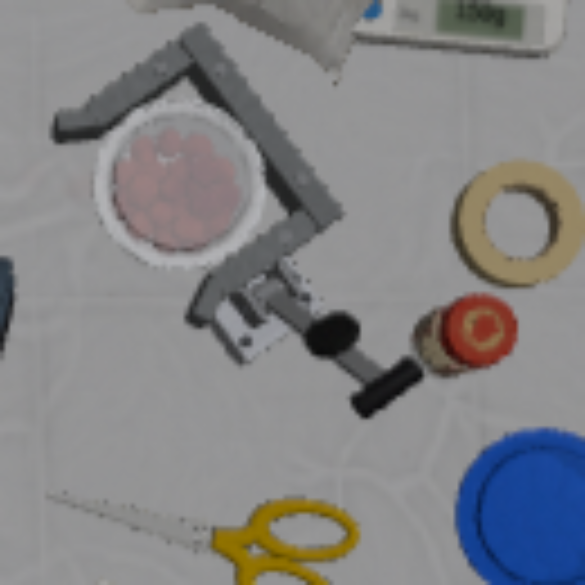

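View pics/side8c.png

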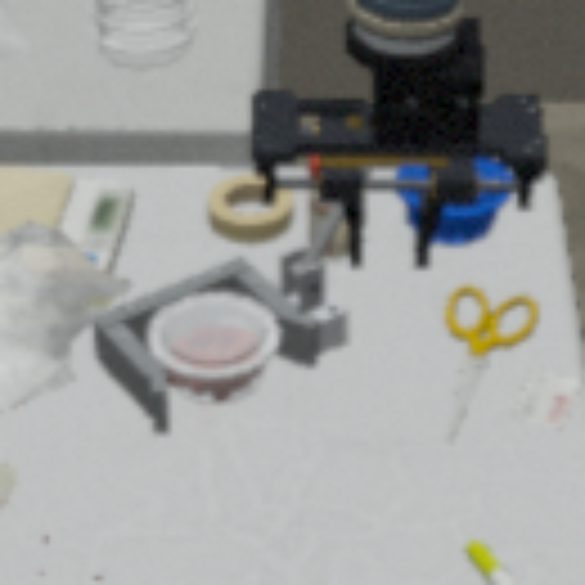

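```bash
python3 - <<'E'
from plan import *
from fit import *
im=cv2.imread('pics/top8.png')[150:220,315:385]
cv2.imwrite('pics/z8.png',cv2.resize(im,None,fx=8,fy=8,interpolation=cv2.INTER_CUBIC))
c=np.load('top8.npz'); P,u,v=pts(c)
# profile along push centreline in jig frame
q=(P[:,:2]-[JX,JY])@JR
for yy in (-.02,0,.02,.04):
  s=(abs(q[:,1]-yy)<.003)&(q[:,0]>.03)&(q[:,0]<.09)
  o=np.argsort(q[s,0]); print(yy,[(int(a*1000),int(b*1000)) for a,b in zip(q[s,0][o],P[s,2][o])])
s=(np.hypot(*q.T)<.075)&(P[:,2]>.045)&(P[:,2]<.06)
g=c['color'][v,u].astype(int); s&=(g.min(1)>150)
(cx,cy),r=cv2.minEnclosingCircle(q[s].astype(np.float32)); print('cup circle jig',cx,cy,r)
E
```

```text
-0.02 [(32, 54), (32, 45), (33, 49), (34, 52), (37, 52), (38, 53), (40, 54), (43, 48), (44, 50), (47, 43), (47, 49), (48, 47), (50, 49), (54, 51), (54, 46), (55, 38), (58, 41), (58, 58), (59, 46), (59, 47), (62, 50), (63, 47), (64, 50), (65, 47), (67, 47), (69, 50), (69, 46), (71, 50), (73, 49), (73, 49), (76, 47), (78, 47)]
0 [(30, 52), (31, 54), (32, 51), (34, 51), (35, 54), (36, 51), (38, 50), (39, 53), (40, 51), (42, 50), (43, 53), (44, 51), (46, 50), (48, 46), (50, 45), (51, 53), (52, 46), (54, 46), (55, 49), (57, 45), (59, 43), (60, 48), (62, 48), (62, 48), (63, 55), (65, 53), (65, 54), (69, 47), (69, 53), (71, 55), (74, 50), (76, 49), (78, 45)]
0.02 [(30, 48), (31, 53), (33, 51), (33, 52), (35, 51), (37, 50), (37, 52), (40, 49), (43, 45), (45, 45), (45, 46), (47, 47), (48, 47), (50, 43), (51, 45), (54, 45), (54, 53), (56, 45), (59, 49), (60, 53), (60, 35), (61, 42), (64, 53), (64, 46), (68, 48), (71, 44), (71, 46), (71, 50), (74, 48), (75, 46), (76, 50), (77, 53)]
0.04 [(30, 53), (32, 50), (34, 44), (36, 45), (37, 46), (38, 45), (40, 46), (43, 45), (59, 39), (59, 1), (59, 48), (59, 29), (59, 27), (59, 10), (59, 44), (60, 17), (60, 1), (60, 50), (63, 48), (64, 44), (65, 48), (65, 54), (68, 54), (68, 46), (72, 47), (72, 51), (74, 47), (76, 48), (76, 52), (79, 46)]
cup circle jig 0.003287574043497443 -0.0008302550413645804 0.05621274933218956
```

View pics/z8.png

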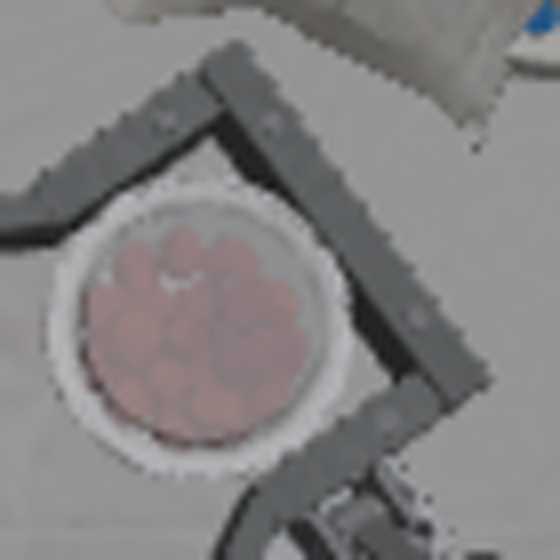

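Picture z8: the rim touches the stop's inner edge over the middle with no table visible between; cup circle at jig (3.3, -0.8) mm in my frame where the stop face reads 59-60 mm, i.e. home. Lever still open. Now go over to the outer side of the grip.

>>> send_rows(deltas=[{"tx": -4, "ty": -0.6, "tz": -1.5, "rx": 0, "ry": 0, "rz": 0.12}, {"tx": -8, "ty": -1.3, "tz": -2.5, "rx": 0, "ry": 0, "rz": 0.24}, {"tx": -12, "ty": -2, "tz": -3, "rx": 0, "ry": 0, "rz": 0.36}, {"tx": -16, "ty": -2.7, "tz": -3, "rx": 0, "ry": 0, "rz": 0.48}, {"tx": -20, "ty": -3.3, "tz": -3, "rx": 0, "ry": 0, "rz": 0.6}], claw=0)

```text
time: 11.55
position: [0.3959, -0.2156, 0.3015]
tool_rot: [0.882, 0.472, -0.0, -0.0]
ft_force: [1.2, -0.4, 0.0]
grip_width: 0.0012
```

```bash
python3 - <<'E'
from plan import *
plan(list(j2w(0.003,-.235))+[.295],.621)
E
```

```text
t 11.55 pos [ 0.3959 -0.2156  0.3015] psi 0.983 q [-0.75  0.19  1.74 -0.    1.21 -0.16] F [ 1.2 -0.4  0. ] jig [-0.0896 -0.1426]
  -> txyz cm [-11.92   5.38   0.65] rz 0.362
```

>>> send_rows(deltas=[{"tx": -4, "ty": 1.8, "tz": 0, "rx": 0, "ry": 0, "rz": 0.12}, {"tx": -8, "ty": 3.6, "tz": 0, "rx": 0, "ry": 0, "rz": 0.24}, {"tx": -11.9, "ty": 5.4, "tz": 0, "rx": 0, "ry": 0, "rz": 0.36}, {"tx": -11.9, "ty": 5.4, "tz": 0, "rx": 0, "ry": 0, "rz": 0.36}])

```text
time: 11.88
position: [0.3752, -0.3502, 0.3007]
tool_rot: [0.952, 0.305, -0.001, 0.002]
ft_force: [-0.1, -0.1, 0.0]
grip_width: 0.0006
```

```bash
python3 - <<'E'
from plan import *
plan(list(j2w(0.003,-.235))+[.172],.621)
c=shot('side','s9.png'); cv2.imwrite('pics/s9c.png',cv2.resize(cv2.imread('pics/s9.png')[90:240,220:370],None,fx=4,fy=4))
E
```

```text
t 11.88 pos [ 0.3752 -0.3502  0.3007] psi 0.62 q [-0.97  0.28  1.61 -0.    1.25 -0.02] F [-0.1 -0.1  0. ] jig [ 0.0079 -0.2378]
  -> txyz cm [ 0.32 -0.53 12.87] rz -0.001
```

View pics/s9c.png

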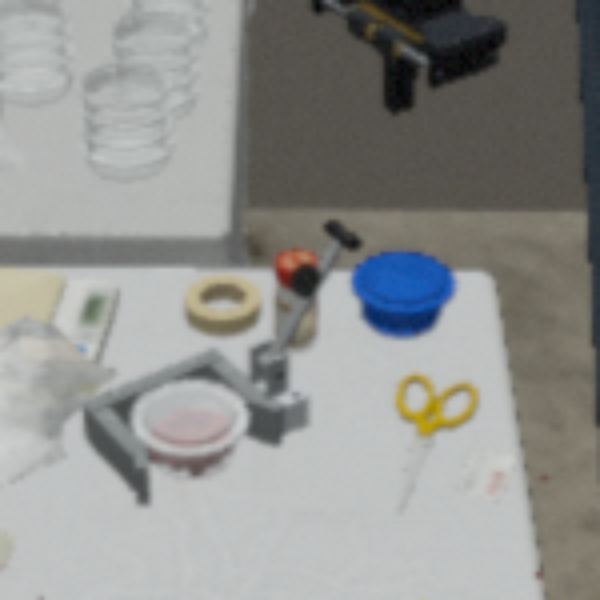

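>>> send_rows(deltas=[{"tx": 0, "ty": -0.4, "tz": 4, "rx": 0, "ry": 0, "rz": 0}, {"tx": 0, "ty": -0.5, "tz": 8, "rx": 0, "ry": 0, "rz": 0}, {"tx": 0, "ty": -0.5, "tz": 11.5, "rx": 0, "ry": 0, "rz": 0}, {"tx": 0, "ty": -0.5, "tz": 12.8, "rx": 0, "ry": 0, "rz": 0}, {"tx": 0, "ty": -0.5, "tz": 12.8, "rx": 0, "ry": 0, "rz": 0}])

```text
time: 12.35
position: [0.3711, -0.3341, 0.17]
tool_rot: [0.951, 0.31, -0.002, -0.006]
ft_force: [1.0, 0.0, 0.1]
grip_width: 0.0006
```

```bash
python3 - <<'E'
from plan import *
plan(list(j2w(0.003,-.065))+[.172],.621)
c=shot('side','s10.png'); cv2.imwrite('pics/s10c.png',cv2.resize(cv2.imread('pics/s10.png')[90:240,220:370],None,fx=4,fy=4))
c=shot('top','t10.png'); cv2.imwrite('pics/t10c.png',cv2.resize(cv2.imread('pics/t10.png')[150:280,300:430],None,fx=4,fy=4))
E
```

```text
t 12.35 pos [ 0.3711 -0.3341  0.17  ] psi 0.631 q [-0.96  0.44  1.79 -0.    0.92 -0.02] F [1.  0.  0.1] jig [-0.0076 -0.2317]
  -> txyz cm [16.66  1.22 -0.21] rz 0.01
```

View pics/s10c.png

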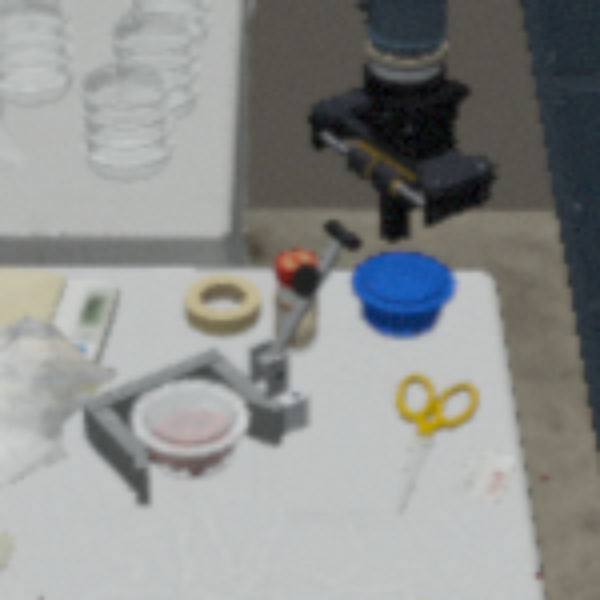

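View pics/t10c.png

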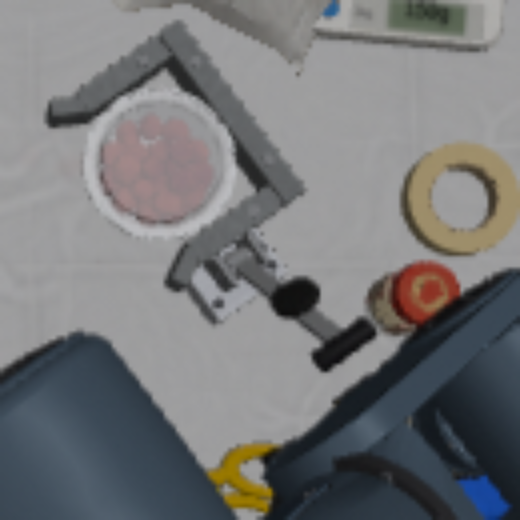

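>>> send_rows(deltas=[{"tx": 2, "ty": 0.5, "tz": 0, "rx": 0, "ry": 0, "rz": 0}, {"tx": 3.2, "ty": 1, "tz": 0, "rx": 0, "ry": 0, "rz": 0}, {"tx": 4, "ty": 1, "tz": 0, "rx": 0, "ry": 0, "rz": 0}, {"tx": 5, "ty": 1, "tz": 0, "rx": 0, "ry": 0, "rz": 0}, {"tx": 6, "ty": 1, "tz": 0, "rx": 0, "ry": 0, "rz": 0}])

```text
time: 12.87
position: [0.4284, -0.3122, 0.1766]
tool_rot: [0.951, 0.31, -0.001, 0.002]
ft_force: [-3.4, -1.9, 3.0]
grip_width: 0.0006
```

```bash
python3 - <<'E'
from plan import *
plan(list(j2w(0.003,-.065))+[.172],.621)
c=shot('side','s11.png'); cv2.imwrite('pics/s11c.png',cv2.resize(cv2.imread('pics/s11.png')[90:240,220:370],None,fx=4,fy=4))
E
```

```text
t 12.87 pos [ 0.4284 -0.3122  0.1766] psi 0.631 q [-0.84  0.46  1.72 -0.    0.95  0.1 ] F [-3.4 -1.9  3. ] jig [ 0.0079 -0.1724]
  -> txyz cm [10.74 -0.38  0.43] rz 0.01
```

View pics/s11c.png

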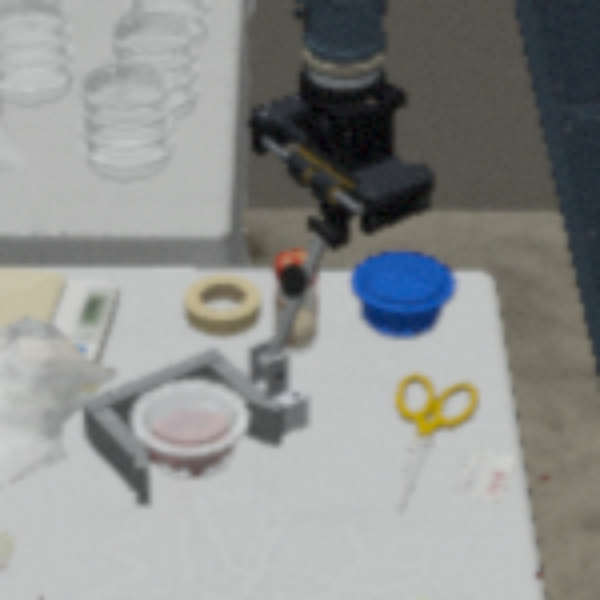

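The lever is in contact and moving (about 4 N). Continue.

>>> send_rows(deltas=[{"tx": 1, "ty": -0.1, "tz": 0.1, "rx": 0, "ry": 0, "rz": 0}, {"tx": 2, "ty": -0.2, "tz": 0.2, "rx": 0, "ry": 0, "rz": 0}, {"tx": 3, "ty": -0.3, "tz": 0.2, "rx": 0, "ry": 0, "rz": 0}, {"tx": 4, "ty": -0.3, "tz": 0.2, "rx": 0, "ry": 0, "rz": 0}, {"tx": 5, "ty": -0.3, "tz": 0.2, "rx": 0, "ry": 0, "rz": 0}])

```text
time: 13.33
position: [0.4671, -0.2778, 0.1727]
tool_rot: [0.951, 0.309, 0.0, -0.0]
ft_force: [-1.2, -0.1, 0.5]
grip_width: 0.0008
```

```bash
python3 - <<'E'
from plan import *
plan(list(j2w(0.003,-.065))+[.172],.621)
c=shot('side','s12.png'); cv2.imwrite('pics/s12c.png',cv2.resize(cv2.imread('pics/s12.png')[90:240,220:370],None,fx=4,fy=4))
E
```

```text
t 13.33 pos [ 0.4671 -0.2778  0.1727] psi 0.629 q [-0.74  0.49  1.69  0.    0.97  0.2 ] F [-1.2 -0.1  0.5] jig [ 0.0025 -0.1208]
  -> txyz cm [5.58 0.1  0.07] rz 0.008
```

View pics/s12c.png

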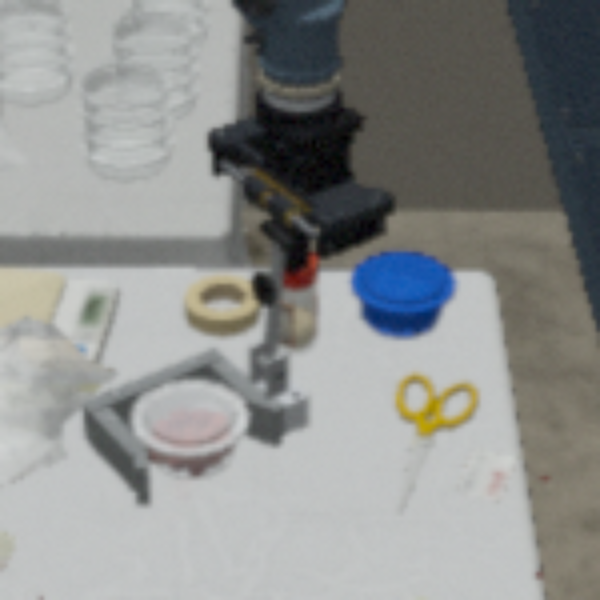

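>>> send_rows(deltas=[{"tx": 1, "ty": 0, "tz": 0, "rx": 0, "ry": 0, "rz": 0}, {"tx": 2, "ty": 0, "tz": 0, "rx": 0, "ry": 0, "rz": 0}, {"tx": 3, "ty": 0, "tz": 0, "rx": 0, "ry": 0, "rz": 0}, {"tx": 4, "ty": 0, "tz": 0, "rx": 0, "ry": 0, "rz": 0}, {"tx": 4.8, "ty": 0, "tz": 0, "rx": 0, "ry": 0, "rz": 0}])

```text
time: 13.8
position: [0.5064, -0.2498, 0.1727]
tool_rot: [0.951, 0.309, 0.0, -0.0]
ft_force: [-0.8, -0.2, 0.4]
grip_width: 0.0007
```

```bash
python3 - <<'E'
from plan import *
plan(list(j2w(0.003,-.20))+[.25],.621)
c=shot('side','s13.png'); cv2.imwrite('pics/s13c.png',cv2.resize(cv2.imread('pics/s13.png')[90:240,220:370],None,fx=4,fy=4))
E
```

```text
t 13.8 pos [ 0.5064 -0.2498  0.1727] psi 0.629 q [-0.66  0.51  1.64  0.    0.99  0.28] F [-0.8 -0.2  0.4] jig [ 0.0025 -0.0726]
  -> txyz cm [-12.74  -0.06  -7.73] rz 0.008
```

View pics/s13c.png

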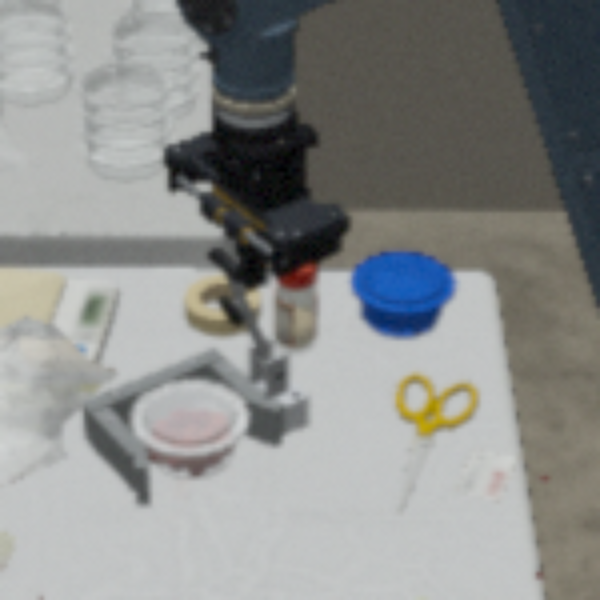

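The lever is past centre and swinging over. Back away and let it snap.

>>> send_rows(deltas=[{"tx": 0, "ty": 0, "tz": 0, "rx": 0, "ry": 0, "rz": 0}, {"tx": 0, "ty": 0, "tz": 0, "rx": 0, "ry": 0, "rz": 0}, {"tx": -1, "ty": 0, "tz": 0, "rx": 0, "ry": 0, "rz": 0}, {"tx": -3, "ty": 0, "tz": -1, "rx": 0, "ry": 0, "rz": 0}, {"tx": -6, "ty": 0, "tz": -3, "rx": 0, "ry": 0, "rz": 0}])

```text
time: 14.27
position: [0.4552, -0.2848, 0.201]
tool_rot: [0.951, 0.31, -0.001, -0.002]
ft_force: [-0.3, -0.3, -0.7]
grip_width: 0.0002
```

>>> send_rows(deltas=[{"tx": -3, "ty": 0, "tz": -3, "rx": 0, "ry": 0, "rz": 0}, {"tx": -6, "ty": 0, "tz": -6, "rx": 0, "ry": 0, "rz": 0}, {"tx": -9, "ty": 0, "tz": -9, "rx": 0, "ry": 0, "rz": 0}, {"tx": -12, "ty": 0, "tz": -10, "rx": 0, "ry": 0, "rz": 0}, {"tx": -12, "ty": 0, "tz": -10, "rx": 0, "ry": 0, "rz": 0}])

```text
time: 14.68
position: [0.3562, -0.3618, 0.3066]
tool_rot: [0.952, 0.306, -0.001, 0.004]
ft_force: [0.3, 0.2, -0.2]
grip_width: 0.0004
```

>>> send_rows(deltas=[{"tx": 0, "ty": 0, "tz": 0, "rx": 0, "ry": 0, "rz": 0}, {"tx": 0, "ty": 0, "tz": 0, "rx": 0, "ry": 0, "rz": 0}, {"tx": 0, "ty": 0, "tz": 0, "rx": 0, "ry": 0, "rz": 0}, {"tx": 0, "ty": 0, "tz": 0, "rx": 0, "ry": 0, "rz": 0}, {"tx": 0, "ty": 0, "tz": 0, "rx": 0, "ry": 0, "rz": 0}])

```text
time: 15.1
position: [0.3601, -0.3556, 0.302]
tool_rot: [0.951, 0.31, -0.0, -0.001]
ft_force: [-0.6, -0.8, -0.3]
grip_width: 0.0007
```

```bash
python3 - <<'E'
from plan import *
from fit import pts
plan(list(j2w(0.003,-.20))+[.25],.621)
for n,o in (('top',(150,300)),('side',(120,220))):
    c=shot(n,n+'14.png'); P,u,v=pts(c)
    cv2.imwrite(f'pics/{n}14c.png',cv2.resize(cv2.imread(f'pics/{n}14.png')[o[0]:o[0]+130,o[1]:o[1]+130],None,fx=4.5,fy=4.5))
    q=(P[:,:2]-[JX,JY])@JR; g=c['color'][v,u].max(1)
    s=(abs(q[:,0]-.003)<.02)&(abs(q[:,1]-.053)<.007)&(g<70); print(n,'grip top z',s.sum(),np.percentile(P[s,2],[10,50,90]) if s.any() else '')
    for l in ('clamp_grip','empty_cup','nested_cups','tape','shaker'):
        print(l,[(round(d['p'],2),np.round(d['xy'],1)) for d in robot.tip_of(l,n)][:2], [(round(d['p'],2),np.round(d['xy'],1)) for d in robot.outline_of(l,n)][:2])
E
```

```text
t 15.1 pos [ 0.3601 -0.3556  0.302 ] psi 0.63 q [-1.    0.27  1.62  0.    1.25 -0.06] F [-0.6 -0.8 -0.3] jig [ 0.0035 -0.2532]
  -> txyz cm [5.31 0.01 5.2 ] rz 0.009
top grip top z 72 [0.07196789 0.07563384 0.08008629]
clamp_grip [(0.95, array([329.8, 174.3]))] [(0.59, array([343.3, 191.2]))]
empty_cup [(0.93, array([145.9, 232.7]))] [(0.81, array([139.4, 232.4]))]
nested_cups [(0.91, array([150.2, 183.3]))] []
tape [(0.65, array([413.1, 200.5]))] [(0.87, array([418.8, 199.6])), (0.51, array([346. , 196.1]))]
shaker [(0.58, array([398.7, 227.8])), (0.27, array([146.6, 230.6]))] [(0.7, array([403. , 224.9]))]
side grip top z 17 [0.07334537 0.07682059 0.07987679]
clamp_grip [(0.53, array([253.1, 191.3]))] [(0.66, array([265.8, 189. ]))]
empty_cup [(0.79, array([296.6, 330.9]))] [(0.67, array([296.5, 327.2]))]
nested_cups [(0.6, array([250.4, 333.6]))] [(0.71, array([248.4, 320. ])), (0.28, array([293.8, 165.6]))]
tape [(0.67, array([275.5, 167.5]))] [(0.66, array([274.8, 161.7]))]
shaker [(0.5, array([294.5, 176. ]))] [(0.85, array([293.7, 162.7]))]
```

View pics/top14c.png

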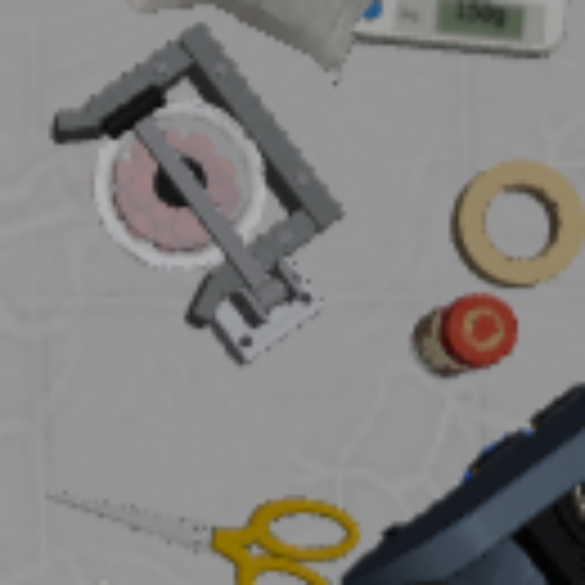

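View pics/side14c.png

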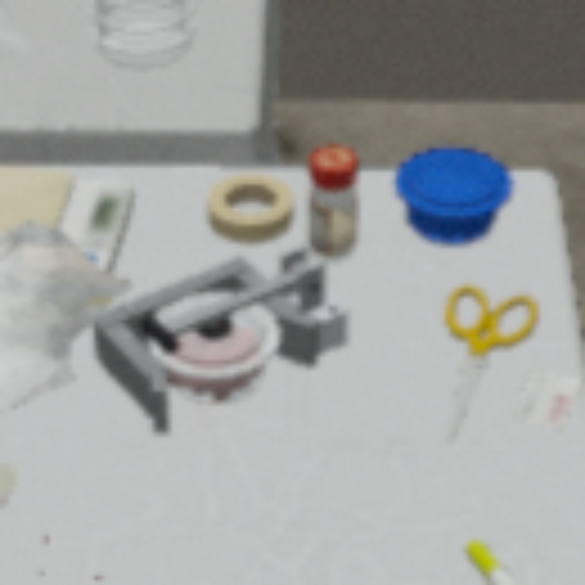

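Pictures 14: the lever lies across the cup (grip at crop (133,108), pad at (180,182) on the lid). The cup is still at the stop, and the shaker and tape are in place. Handing in.

```bash
python3 - <<'E'
from plan import *
from fit import pts
c=shot('top'); P,u,v=pts(c); q=(P[:,:2]-[JX,JY])@JR; g=c['color'][v,u].astype(int)
s=(np.hypot(*q.T)<.07)&(P[:,2]>.045)&(P[:,2]<.06)&(g.min(1)>150)
print(cv2.minEnclosingCircle(q[s].astype(np.float32)))
a=np.load('top0.npz')['color'].astype(int); d=abs(a-c['color']).max(2)
for n,(x,y) in dict(tape=(415,200),shaker=(403,225),empty=(143,230),nested=(145,181)).items(): print(n,d[y-15:y+15,x-15:x+15].mean().round(1))
print(robot.hand_in())
E
```

```text
((0.003380229463800788, -0.0005872545298188925), 0.05637630447745323)
tape 0.9
shaker 6.0
empty 0.9
nested 0.9
the job is handed in; nothing more can be done
None
```

The cup is home in the jig with the lever snapped down on its lid, and I handed the job in at about 15 s. The hand-in reports no verdict.

I pushed the cup with two open fingers, first onto the jig's centre line and then through the mouth. It stopped against the back stop at about 8 N with the fingers no longer moving. After backing off and checking that it was seated, I pushed the lever past centre with the closed fingers, and it snapped down by itself.

**Cup:** before and after clamping its centre measures at jig (3.4, -0.6) mm in my fitted frame. The stop face reads 59–60 mm there instead of 57, so that frame is about 2.5–3 mm off along x. That leaves roughly 1 mm of real offset.

**Lever:** the top of the grip is at about 76 mm, so its centre is near 68–70 mm. The pad is visibly on the lid. I had no way to measure its contact force directly.

**Bystanders:** the picture around the tape, empty cup and nested cups matches the start almost exactly (mean difference about 0.9). The shaker's patch changed more (6.0), which I put down to the lever no longer being in that patch, because its detected position agrees with the start to within about 2 pixels (about 6 mm).

**Arm:** it ended about 30 cm above the table, touching nothing.

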